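# Load the reducing rings on the leaning label spindle

## Task

Load the three reducing rings onto the stepped, leaning spindle of the label unwinder, largest first, then the medium, then the small one, each lying squarely on the one below. Press the stack down along the spindle until the sliding back plate under it is fully home on its stop, let go, and leave the tape roll, carton and bottle where they stand.

Things in the scene. Friction and masses are not known exactly. Their poses are not given: they have to be found in the camera images.
- unwinder: Grey label unwinder, fixed to the bench; base plate 180 x 140 x 12 mm. Origin on the bench under the middle of the cradle plate, z up, x away from the robot's side. Behind the cradle plate (+x) a grey control box rises to 62 mm.
- cradle: Leaning aluminium plate (85 x 100 mm) of the unwinder. Origin: middle of its upper face, 75 mm above the bench. z: square to it, the spindle's direction, leaning 30 deg from vertical towards the robot's side; y: level, along the cross slot; x: up the slope. The spindle is clamped firmly in the slot at x = 0, y anywhere within +-10 mm: new each time, not reported, to be felt or seen.
- spindle_mean_tip (a point): Where the spindle's tip would be if clamped mid-slot: 92 mm along cradle z (same axes). The spindle is a steel stepped rod that does not turn. Along z from the plate: boss 34 mm diameter up to 12 mm, then 30 mm diameter up to 36, 22 mm up to 58, 14 mm up to the tip at 92; steps end in 2 mm chamfers, the tip in 4 mm. Home, the large ring fills 18 to 40 mm, medium 40 to 62, small 62 to 84.
- backplate (a joint): Black disc, 40 mm diameter, 6 mm thick, sliding along the spindle: its height in m above its stop, 0 when home (disc then 12 to 18 mm above the cradle plate). It starts 4 to 9 mm up and friction holds it where it is left: the rings' weight does not move it, a push of about 6 N along the spindle does.
- ring_large: Blue plastic reducing ring: outside diameter 62 mm, bore 32 mm, 22 mm thick, about 55 g, lying flat on the bench at the start. Origin at its middle (on the axis, half way through the thickness, so 11 mm above the bench); z is its axis. Both faces are alike.
- ring_medium: Yellow plastic reducing ring: outside diameter 52 mm, bore 24 mm, 22 mm thick, about 40 g, lying flat on the bench at the start. Origin at its middle (on the axis, half way through the thickness, so 11 mm above the bench); z is its axis. Both faces are alike.
- ring_small: Orange plastic reducing ring: outside diameter 42 mm, bore 16 mm, 22 mm thick, about 28 g, lying flat on the bench at the start. Origin at its middle (on the axis, half way through the thickness, so 11 mm above the bench); z is its axis. Both faces are alike.
- tape_roll: Bystander: roll of brown packing tape lying flat, 100 mm diameter, 48 mm high; origin at the centre of its underside.
- carton: Bystander: upright cardboard carton 60 x 60 x 130 mm; origin at the centre of its underside.
- lotion: Bystander: white bottle with black cap, 48 mm diameter, 130 mm high; origin at the centre of its underside.

How it is judged:
By the outcome, as a careful person would: the job done as asked, in the order asked, and still so for the second after the job is handed in, with the robot touching nothing.
It also fails if it takes over 72 s, if anything falls off the work surface, if the arm or the gripper's body presses on something with over 40 N, if the wrist force passes 120 N, or if a joint passes its speed limit or range.

## Robot

A 6-joint arm with a two-finger parallel gripper is mounted at the origin on the work surface. World frame = base frame: x ahead of the robot, y to its left, z up, the work surface at z = 0. Lengths are in m, angles in rad, forces in N, time in s.
With the tool pointing down it reaches from about 0.375 to 0.975 m from the base axis. Payload 3.8 kg.
Tool frame: the origin (TCP) lies on the centre line of the jaws, within the pads' length; the fingertips stand 25 mm ahead of it and the grasp point (between the pads) lies 6 mm ahead of it; z points along the fingers, y is the direction in which the jaws open and shut (so a half turn about z gives the same grasp; the last joint's range is limited). The gripper opens to 85 mm and grips with 20 to 120 N. Pads are 22 mm wide; open, the fingers measure 114 mm over their backs; the gripper's body (76 mm by 85 mm) begins 54 mm behind the grasp point. The pads swing forward as they close: fully open they stand 13 mm farther back than shut.
Start: joints at [-0.037, 0.264, 1.604, -0, 1.274, -0.037], TCP at [0.675, -0, 0.256] pointing down, gripper open.
Joint ranges: [-2.63, 2.63], [-0.94, 2.18], [0.31, 2.57], [-1.31, 4.45], [0, 2.66], [-2.55, 2.55]. Speed limits (rad/s): [2.57, 2.57, 3.14, 3.14, 3.14, 3.14].

## Interface

Orientations are given as a rotation vector (axis times angle).
In Python, from workcell import bot gives the robot as it stands.
- The arm moves only by the tool servo_tool, never from a script. Its argument "moves" is a list of rows, each a list of 3 entries, a list of its own where there are three numbers: the closure in counts, from 0 (fully open) to 255 (shut), then the shift along the tool's x, y, z in m, then the turn about the tool's z in rad. A call has exactly 8 rows; each row shifts and turns the pose as measured when the row begins, along the tool's axes as they then stand; what a row does not reach is not made up. A row lasts 1/12 s, in which the tool goes at most 41.7 mm and 7.16 degrees, less where a joint would pass 70% of its speed; a pose out of reach is approached as far as the arm can. A call is refused whole if a number of a shift passes 0.0417 or a number of a turn 0.125, either way. A call with a gripper value outside its range is refused whole. The fingers move at their own pace and stop on an object; "newtons" is the grip in N (left out, the last holds). Time passes only in rows, so rows that do not move let the fingers close, or fill a call up. It gives the time, the measured TCP pose, the force and the opening at its end, in the units of the state.
- bot.read_state(): the state, without advancing time (a new reading comes with each control period).
- bot.read_camera(name): name is "scene" or "side" or "wrist"; returns a dict with "pixels" (420x560x3 uint8, red, green, blue), "depth" (420x560 float32, m along the optical axis (not along the pixel's ray), 0 where there is no reading), "intrinsics" (3x3 intrinsics, pixels), "R" (3x3) and "t" (3): a world point X has camera coordinates R X + t. Camera axes: x right, y down, z forward; pixel columns grow to the right and rows downward; lengths in m; the calibration is good to about 2 mm. A picture is of the moment at which its call begins.
- bot.finish_job(): hands the job in, once; it reports no verdict.
The state is a dict: "time": time; "q": joint angles; "joint_vel": joint speeds; "joint_torque": joint torques, N m; "tool_pos": TCP position; "tcp_rot": TCP orientation; "wrist_force": force on the tool from outside, world axes, zero at the start; "torque": the same for the moment, N m; "width": opening from 0.0 (shut) to 1.0 (fully open).
Only numpy, scipy, OpenCV 4.12 (cv2) and the standard library are available. Lean on these libraries where they do the work, as an engineer would, in place of code of your own. Each camera call takes 0.05 s, during which the arm holds its last target.

## Working session

There is one attempt and no reset: what is moved stays moved. The work goes in short steps, Python scripts to look and compute and a tool call to move; the robot and the scene stay as the last step left them, time stands still between calls to the robot, and variables do not carry over. Pictures are saved under pics/ and viewed, and the job is handed in when it is done.

Besides the shell and the picture viewer there is one more tool, called by a JSON object that holds its "fn" and its "kwargs", one argument or row to a line. servo_tool: Moves the arm, as the interface text tells. Its arguments: {"type":"object","properties":{"moves":{"type":"array","items":{"type":"array"}},"newtons":{"type":"number"}},"required":["moves"]}

```bash
ls; mkdir -p pics; python3 - <<'E'
from workcell import bot
import cv2,numpy as np,pickle
print(bot.read_state())
d={}
for n in ["scene","side","wrist"]:
    c=bot.read_camera(n); d[n]=c
    cv2.imwrite(f"pics/{n}0.png",c["pixels"][:,:,::-1]); print(n,c["intrinsics"].round(1).tolist(),c["R"].round(3).tolist(),c["t"].round(3).tolist())
pickle.dump(d,open("c0.pkl","wb"))
E
```

```text
pics
{'time': 0.0, 'q': array([-3.68784934e-02,  2.64803297e-01,  1.60537803e+00, -2.23097602e-06,
        1.27368960e+00, -3.68975434e-02]), 'joint_vel': array([ 0.00021894,  0.00102546,  0.00083201,  0.00231627, -0.00161977,
       -0.00016107]), 'joint_torque': array([ 6.10465631e-04, -5.15121067e+01, -3.67308676e+01, -4.07824507e-05,
        1.31324201e-02,  1.46811578e-05]), 'tool_pos': array([6.74326421e-01, 3.68306401e-05, 2.54925993e-01]), 'tcp_rot': array([-2.22023958, -2.22028333,  0.00243664]), 'wrist_force': array([-0.5011135 , -0.39416777, -0.67716265]), 'torque': array([0.009684  , 0.07657624, 0.00411468]), 'width': 0.9981470137958325}
scene [[516.2, 0.0, 274.2], [0.0, 516.2, 215.8], [0.0, 0.0, 1.0]] [[-0.872, 0.49, 0.019], [0.247, 0.472, -0.846], [-0.423, -0.733, -0.532]] [0.471, -0.059, 1.472]
side [[498.6, 0.0, 283.5], [0.0, 498.6, 207.3], [0.0, 0.0, 1.0]] [[0.872, -0.49, 0.004], [-0.348, -0.623, -0.7], [0.346, 0.609, -0.714]] [-0.491, 0.321, 1.06]
wrist [[364.2, 0.0, 278.6], [0.0, 364.2, 204.5], [0.0, 0.0, 1.0]] [[1.0, 0.001, -0.002], [0.001, -0.953, 0.303], [-0.001, -0.303, -0.953]] [-0.674, -0.04, 0.379]
```

View pics/scene0.png

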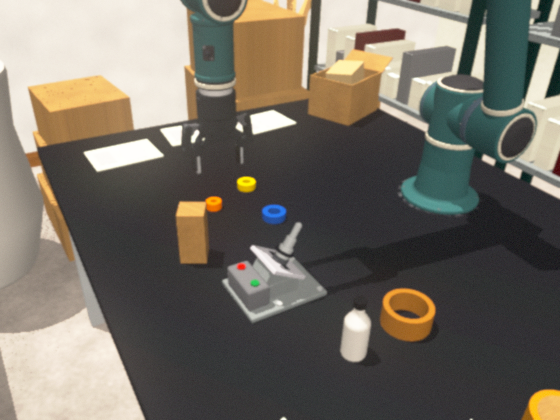

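View pics/side0.png

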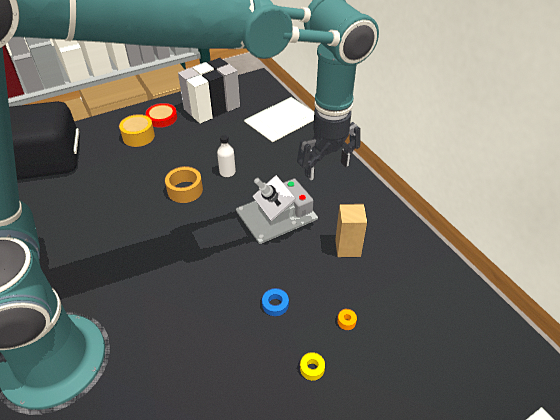

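View pics/wrist0.png

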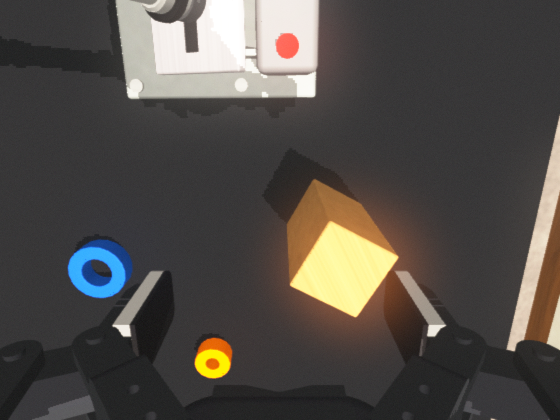

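```bash
cat > h.py <<'E'
import numpy as np,cv2,pickle
def cloud(c):
    d=c["depth"];K=c["intrinsics"];v,u=np.mgrid[:d.shape[0],:d.shape[1]]
    P=np.stack([(u-K[0,2])/K[0,0]*d,(v-K[1,2])/K[1,1]*d,d],-1)
    W=(P-c["t"])@c["R"]; W[d<=0]=np.nan
    return W
def hsv(c): return cv2.cvtColor(c["pixels"],cv2.COLOR_RGB2HSV)
E
python3 - <<'E'
from h import *
d=pickle.load(open("c0.pkl","rb"))
for n in d:
    c=d[n];W=cloud(c);H=hsv(c)
    for nm,lo,hi in [("blue",100,125),("yellow",24,33),("orange",8,20)]:
        m=(H[...,0]>=lo)&(H[...,0]<=hi)&(H[...,1]>150)&(H[...,2]>100)&(W[...,2]<0.03)&(W[...,2]>0.003)&(W[...,0]<1.0)&(W[...,0]>0.2)&(abs(W[...,1])<.6)
        t=m&(W[...,2]>0.019)
        p=W[t]
        if len(p)<20: print(n,nm,len(p));continue
        k,l,s,ce=cv2.connectedComponentsWithStats(t.astype(np.uint8))
        for i in range(1,k):
            if s[i,4]>25:
                q=W[l==i];(cc,r)=cv2.minEnclosingCircle(q[:,:2].astype(np.float32)); print(n,nm,s[i,4],np.round(cc,4),round(r,4),q.mean(0).round(4),ce[i].round())
    R=(W[...,0]>0.3)&(W[...,0]<1.1)&(abs(W[...,1])<.45)
    for zl,zh in [(.008,.016),(.02,.045),(.045,.07),(.07,.1),(.1,.128),(.128,.135),(.135,.17)]:
        t=R&(W[...,2]>zl)&(W[...,2]<zh)
        k,l,s,ce=cv2.connectedComponentsWithStats(t.astype(np.uint8))
        for i in range(1,k):
            if s[i,4]>60:
                q=W[l==i]; print("  ",n,zl,s[i,4],q.mean(0).round(3),q.min(0).round(3),q.max(0).round(3),ce[i].round())
E
```

```text
scene blue 218 [ 0.4781 -0.1127] 0.0333 [ 0.4801 -0.1101  0.0235] [274. 211.]
scene yellow 133 [ 0.4719 -0.2864] 0.0277 [ 0.471  -0.2861  0.0239] [246. 181.]
scene orange 99 [ 0.596  -0.2302] 0.0236 [ 0.5974 -0.2283  0.0236] [214. 201.]
scene orange 170 [0.4287 0.3415] 0.0357 [0.4149 0.3283 0.0244] [408. 304.]
scene orange 212 [0.4472 0.3573] 0.0483 [0.4678 0.3761 0.0245] [404. 328.]
   scene 0.008 81 [ 0.733 -0.027  0.012] [ 0.702 -0.043  0.008] [ 0.762 -0.01   0.016] [195. 260.]
   scene 0.008 1380 [0.615 0.177 0.013] [0.528 0.07  0.008] [0.71  0.21  0.016] [284. 296.]
   scene 0.008 99 [0.413 0.329 0.012] [0.398 0.309 0.008] [0.446 0.361 0.016] [408. 308.]
   scene 0.008 158 [0.467 0.376 0.012] [0.414 0.323 0.008] [0.489 0.4   0.016] [403. 332.]
   scene 0.008 86 [0.59  0.377 0.012] [0.563 0.352 0.008] [0.602 0.388 0.016] [353. 356.]
   scene 0.02 126 [ 0.471 -0.286  0.024] [ 0.445 -0.313  0.02 ] [ 0.496 -0.259  0.029] [246. 181.]
   scene 0.02 110 [ 0.598 -0.228  0.024] [ 0.577 -0.254  0.02 ] [ 0.617 -0.207  0.027] [214. 201.]
   scene 0.02 205 [ 0.48  -0.11   0.024] [ 0.449 -0.1
[... 5212 characters left out ...]
705 0.143 0.069] [282.  35.]
   wrist 0.045 1556 [0.587 0.108 0.062] [0.572 0.089 0.052] [0.604 0.131 0.07 ] [168.  48.]
   wrist 0.045 696 [ 0.714 -0.031  0.058] [ 0.682 -0.063  0.045] [ 0.761 -0.011  0.07 ] [323. 213.]
   wrist 0.07 4693 [0.625 0.114 0.086] [0.581 0.089 0.07 ] [0.65  0.138 0.1  ] [211.  35.]
   wrist 0.07 1073 [ 0.714 -0.031  0.086] [ 0.682 -0.063  0.07 ] [ 0.761 -0.012  0.1  ] [327. 224.]
   wrist 0.1 621 [0.599 0.129 0.105] [0.582 0.122 0.1  ] [0.614 0.134 0.118] [165.   6.]
   wrist 0.1 1377 [ 0.714 -0.031  0.115] [ 0.682 -0.063  0.1  ] [ 0.761 -0.011  0.128] [331. 237.]
   wrist 0.128 5760 [ 0.722 -0.05   0.13 ] [ 0.683 -0.091  0.128] [ 0.761 -0.011  0.132] [343. 269.]
```

```bash
python3 - <<'E'
from h import *
from scipy.optimize import least_squares
d=pickle.load(open("c0.pkl","rb"))
allp=[]
for n in d:
    W=cloud(d[n]);W=W[np.isfinite(W[...,0])]
    m=(W[:,0]>.5)&(W[:,0]<.74)&(W[:,1]>.05)&(W[:,1]<.23)
    W=W[m]
    b=W[(W[:,2]>.009)&(W[:,2]<.016)]
    print(n,"base",cv2.minAreaRect(b[:,:2].astype(np.float32)),b[:,2].mean())
    t=W[(W[:,2]>.056)&(W[:,2]<.067)&(W[:,0]>.655)]
    print(n,"box",cv2.minAreaRect(t[:,:2].astype(np.float32)))
    # cradle plane
    q=W[(W[:,2]>.05)&(W[:,2]<.105)&(W[:,0]<.66)]
    best=None
    rng=np.random.default_rng(0)
    for _ in range(300):
        a=q[rng.choice(len(q),3,False)];nn=np.cross(a[1]-a[0],a[2]-a[0]);l=np.linalg.norm(nn)
        if l<1e-6: continue
        nn/=l
        if nn[2]<0: nn=-nn
        k=abs((q-a[0])@nn)<.0015
        if nn[2]>.75 and nn[2]<.95 and (best is None or k.sum()>best.sum()): best=k
    p=q[best];c0=p.mean(0);nn=np.linalg.svd(p-c0)[2][2];nn*=np.sign(nn[2])
    print(n,"plane n",nn.round(4),"lean",np.degrees(np.arccos(nn[2])).round(2),"yaw",np.degrees(np.arctan2(-nn[1],-nn[0])).round(2),"x at z=.075,y=.138",c0[0]+(-(0.075-c0[2])*nn[2]-(0.138-c0[1])*nn[1])/nn[0])
    s=W[(W[:,2]>.118)&(W[:,2]<.18)&(W[:,0]<.63)]
    print(n,"spindle",len(s),s.max(0).round(4),s.min(0).round(4))
    allp.append(s)
    if len(s)>30:
      for yaw in [0,-2,2,4]:
        y=np.radians(yaw);u=np.array([-.5*np.cos(y),-.5*np.sin(y),.866])
        def f(v):
            r=s-np.array([v[0],v[1],.075]);dd=np.linalg.norm(r-np.outer(r@u,u),axis=1)
            return dd-.007
        r=least_squares(f,[.61,.138],loss='soft_l1',f_scale=.001);print(yaw,r.x.round(4),r.cost)
E
```

```text
scene base ((0.6195758581161499, 0.13965710997581482), (0.18147385120391846, 0.13989293575286865), 0.5318723917007446) 0.013325930318251649
scene box ((0.6814475655555725, 0.13881848752498627), (0.10037291049957275, 0.0523054338991642), 89.74491119384766)
scene plane n [-0.4963  0.003   0.8681] lean 29.76 yaw -0.35 x at z=.075,y=.138 0.6053746542798308
scene spindle 187 [0.5968 0.1528 0.1593] [0.5586 0.1334 0.1183]
0 [0.6114 0.1403] 0.0002245332744869788
-2 [0.6114 0.1391] 0.00023486935860210094
2 [0.6114 0.1414] 0.000215611578275518
4 [0.6113 0.1426] 0.000208275407354551
side base ((0.6162992715835571, 0.13436096906661987), (0.1790892779827118, 0.14394892752170563), 0.6311421394348145) 0.011437356400593318
side box ((0.6793550848960876, 0.13775576651096344), (0.10089430958032608, 0.0485009141266346), 89.9571533203125)
side plane n [-0.5004  0.0101  0.8657] lean 30.04 yaw -1.16 x at z=.075,y=.138 0.6110974193103406
side spindle 92 [0.5938 0.1453 0.157 ] [0.5589 0.1276 0.118 ]
0 [0.6082 0.1398] 0.00011505003487316516
-2 [0.6081 0.1387] 0.00011036347254932645
2 [0.6082 0.141 ] 0.00012032408510443952
4 [0.6082 0.1421] 0.000126018546649923
wrist base ((0.6185556054115295, 0.11076480150222778), (0.17996570467948914, 0.08330237865447998), 0.05132037028670311) 0.011750670200722733
wrist box ((0.680402934551239, 0.11624322831630707), (0.05285559967160225, 0.04997431859374046), 89.96183013916016)
wrist plane n [-0.4968 -0.0081  0.8678] lean 29.79 yaw 0.94 x at z=.075,y=.138 0.6083981588276125
wrist spindle 2 [0.5847 0.1302 0.1182] [0.5835 0.1302 0.1181]
```

```bash
python3 - <<'E'
from h import *
d=pickle.load(open("c0.pkl","rb"))
W=cloud(d["wrist"])
T=np.array([.6743,0,.2549])
P=W-T  # tool: x=Y,y=X,z=-Z
t=np.stack([P[...,1],P[...,0],-P[...,2]],-1)
m=np.isfinite(t[...,0])&(t[...,2]<.06)&(abs(t[...,1])<.08)&(t[...,2]>-.05)
for sgn in (-1,1):
    q=t[m&(t[...,1]*sgn>0)]
    print(sgn,len(q),q.min(0).round(4),q.max(0).round(4))
    k=q[q[:,2]>q[:,2].max()-.01];print(k.min(0).round(4),k.max(0).round(4),k.mean(0).round(4))
    for z in np.arange(-.03,.03,.005):
        k=q[abs(q[:,2]-z)<.0025]
        if len(k):print(z.round(3),abs(k[:,1]).min().round(4),abs(k[:,1]).max().round(4),k[:,0].min().round(4),k[:,0].max().round(4))
E
```

```text
-1 12663 [-0.0118 -0.0736 -0.05  ] [ 0.0186 -0.0002  0.0127]
[-0.011  -0.0557  0.0027] [ 0.0122 -0.0422  0.0127] [ 0.0032 -0.044   0.0064]
-0.03 0.0433 0.0664 0.0062 0.0145
-0.025 0.0419 0.0521 -0.0016 0.0128
-0.02 0.0418 0.0565 -0.0092 0.0121
-0.015 0.0418 0.0567 -0.0111 0.0126
-0.01 0.042 0.0566 -0.0114 0.0121
-0.005 0.042 0.0565 -0.0112 0.0118
0.0 0.0421 0.0566 -0.0111 0.0122
0.005 0.0422 0.0557 -0.011 0.0122
0.01 0.0424 0.0478 -0.0105 0.0111
0.015 0.043 0.043 0.0021 0.0021
1 12768 [-0.0114  0.0003 -0.05  ] [0.0182 0.0742 0.0126]
[-0.0109  0.0421  0.0026] [0.012  0.0566 0.0126] [0.0034 0.0442 0.0064]
-0.03 0.0438 0.0668 0.0058 0.0144
-0.025 0.0421 0.0525 -0.0014 0.0123
-0.02 0.0422 0.0568 -0.0087 0.0122
-0.015 0.0423 0.0566 -0.011 0.0122
-0.01 0.0421 0.0567 -0.0114 0.012
-0.005 0.0423 0.0567 -0.0109 0.0122
0.0 0.0422 0.0565 -0.0106 0.0119
0.005 0.0421 0.0566 -0.0106 0.012
0.01 0.0423 0.0492 -0.0109 0.0113
0.015 0.0431 0.0431 -0.0037 -0.0037
```

```bash
cat > plan.py <<'E'
import sys,numpy as np
from scipy.spatial.transform import Rotation as Ro
from workcell import bot
# usage: plan.py x y z n [turn_total]
def st():
    s=bot.read_state();R=Ro.from_rotvec(s["tcp_rot"]).as_matrix()
    print("t",round(s["time"],2),"p",s["tool_pos"].round(4),"w",round(s["width"],3),"F",s["wrist_force"].round(1),"T",s["torque"].round(2),"zdev",R[:,2].round(4),"yerr",round(float(np.arctan2(R[1,0],R[0,0])),4),"q6",s["q"][5].round(2))
    return s,R
if __name__=="__main__":
    s,R=st()
    if len(sys.argv)>4:
        g=np.array([float(a) for a in sys.argv[1:4]]);n=int(sys.argv[4]);tt=float(sys.argv[5]) if len(sys.argv)>5 else 0
        d=(g-s["tool_pos"])/n; done=0
        for i in range(n):
            w=np.clip(tt-done,-.125,.125)
            print((R.T@d).round(4).tolist(),round(w,3)); R=R@Ro.from_rotvec([0,0,w]).as_matrix(); done+=w
E
python3 plan.py 0.478 -0.112 0.15 8 1.571
```

```text
t 0.15 p [0.6745 0.     0.2552] w 0.997 F [ 1.1 -0.1  0.2] T [0.01 0.01 0.04] zdev [-1.8e-03  1.0e-04 -1.0e+00] yerr 1.5708 q6 -0.04
[-0.014, -0.0245, 0.0132] 0.125
[-0.017, -0.0226, 0.0132] 0.125
[-0.0196, -0.0203, 0.0132] 0.125
[-0.022, -0.0177, 0.0132] 0.125
[-0.0241, -0.0148, 0.0132] 0.125
[-0.0257, -0.0117, 0.0132] 0.125
[-0.027, -0.0084, 0.0132] 0.125
[-0.0278, -0.005, 0.0132] 0.125
```

{"fn": "servo_tool", "kwargs": {
  "moves": [
    [0,[-0.014,-0.0245,0.013],0.125],
    [0,[-0.017,-0.0225,0.013],0.125],
    [0,[-0.0195,-0.0205,0.013],0.125],
    [0,[-0.022,-0.0175,0.013],0.125],
    [0,[-0.024,-0.015,0.013],0.125],
    [0,[-0.0255,-0.0115,0.013],0.125],
    [0,[-0.027,-0.0085,0.013],0.125],
    [0,[-0.028,-0.005,0.013],0.125]
  ],
  "newtons": 30
}}

```text
time: 0.82
tool_pos: [0.4757, -0.1113, 0.1472]
tcp_rot: [3.016, 0.877, 0.01]
wrist_force: [-0.0, 0.4, -0.2]
width: 1.002
```

```bash
python3 plan.py 0.478 -0.112 0.04 8 0.57
```

```text
t 0.82 p [ 0.4757 -0.1113  0.1472] w 1.002 F [-0.   0.4 -0.2] T [-0.05  0.01  0.  ] zdev [ 6.3e-03  7.0e-04 -1.0e+00] yerr 0.5659 q6 0.72
[0.0001, 0.0002, 0.0134] 0.125
[0.0001, 0.0002, 0.0134] 0.125
[0.0002, 0.0002, 0.0134] 0.125
[0.0002, 0.0001, 0.0134] 0.125
[0.0002, 0.0001, 0.0134] 0.07
[0.0002, 0.0001, 0.0134] 0.0
[0.0002, 0.0001, 0.0134] 0.0
[0.0002, 0.0001, 0.0134] 0.0
```

{"fn": "servo_tool", "kwargs": {
  "moves": [
    [0,[0.0003,0.0002,0.018],0.125],
    [0,[0.0003,0.0002,0.018],0.125],
    [0,[0.0003,0.0002,0.018],0.125],
    [0,[0.0003,0.0002,0.018],0.125],
    [0,[0.0003,0.0002,0.018],0.066],
    [0,[0.0003,0,0.018],0],
    [0,[0.0003,0,0.015],0],
    [0,[0,0,0],0]
  ]
}}

```text
time: 1.48
tool_pos: [0.4672, -0.1135, 0.0151]
tcp_rot: [-3.14, 0.018, 0.004]
wrist_force: [-0.4, 0.2, -0.6]
width: 0.995
```

```bash
python3 plan.py 0.478 -0.112 0.0245 1
```

```text
t 1.48 p [ 0.4672 -0.1135  0.0151] w 0.995 F [-0.4  0.2 -0.6] T [0.02 0.03 0.03] zdev [-0.0026  0.0019 -1.    ] yerr -0.0116 q6 1.29
[0.0108, -0.0016, -0.0094] 0.0
```

{"fn": "servo_tool", "kwargs": {
  "moves": [
    [0,[0.0055,-0.0008,-0.0045],-0.011],
    [0,[0.0052,-0.0008,-0.0045],0],
    [0,[0,0,0],0],
    [150,[0,0,0],0],
    [255,[0,0,0],0],
    [255,[0,0,0],0],
    [255,[0,0,0],0],
    [255,[0,0,0],0]
  ],
  "newtons": 30
}}

```text
time: 2.15
tool_pos: [0.4828, -0.1126, 0.0301]
tcp_rot: [3.141, 0.002, 0.007]
wrist_force: [-0.9, -0.6, -0.1]
width: 0.718
```

```bash
python3 plan.py 0.478 -0.112 0.0245 1
```

```text
t 2.15 p [ 0.4828 -0.1126  0.0301] w 0.718 F [-0.9 -0.6 -0.1] T [-0.03 -0.01  0.08] zdev [ 4.6e-03 -2.0e-04 -1.0e+00] yerr 0.0015 q6 1.29
[-0.0048, -0.0006, 0.0056] 0.0
```

{"fn": "servo_tool", "kwargs": {
  "moves": [
    [40,[0,0,0],0],
    [40,[0,0,0],0],
    [40,[-0.002,0,0.002],0],
    [40,[-0.002,0,0.002],0],
    [40,[0,0,0],0],
    [40,[0,0,0],0],
    [255,[0,0,0],0],
    [255,[0,0,0],0]
  ],
  "newtons": 30
}}

```text
time: 2.82
tool_pos: [0.4776, -0.1126, 0.0258]
tcp_rot: [-3.141, -0.002, -0.006]
wrist_force: [-0.3, 1.0, 4.5]
width: 0.717
```

```bash
python3 plan.py 0.478 -0.112 0.0245 1
```

```text
t 2.82 p [ 0.4776 -0.1126  0.0258] w 0.717 F [-0.3  1.   4.5] T [ 0.07  0.22 -0.01] zdev [ 3.5e-03  1.0e-04 -1.0e+00] yerr 0.0011 q6 1.29
[0.0004, -0.0006, 0.0013] 0.0
```

{"fn": "servo_tool", "kwargs": {
  "moves": [
    [255,[0,0,-0.02],0],
    [255,[0.01,-0.015,-0.03],0],
    [255,[0.012,-0.032,-0.032],0],
    [255,[0.012,-0.035,-0.032],0],
    [255,[0.012,-0.035,-0.032],0],
    [255,[0.012,-0.035,-0.015],0],
    [255,[0.012,-0.035,-0.005],0],
    [255,[0.008,-0.03,0],0]
  ]
}}

```text
time: 3.48
tool_pos: [0.5513, 0.097, 0.1869]
tcp_rot: [-3.138, 0.016, 0.003]
wrist_force: [0.8, -1.0, -0.7]
width: 0.72
```

```bash
python3 plan.py 0.563 0.140 0.205 1
```

```text
t 3.48 p [0.5513 0.097  0.1869] w 0.72 F [ 0.8 -1.  -0.7] T [-0.01  0.02 -0.03] zdev [-0.0022  0.0037 -1.    ] yerr -0.0105 q6 1.71
[0.0112, -0.0432, -0.018] 0.0
```

{"fn": "servo_tool", "kwargs": {
  "moves": [
    [255,[0.002,0,-0.012],-0.01],
    [255,[0.003,-0.006,-0.006],0],
    [255,[0.003,-0.009,0],0],
    [255,[0.001,-0.006,0],0],
    [255,[0.0,-0.004,0],0],
    [255,[0,-0.0,0],0],
    [255,[0,0,0],0],
    [255,[0,0,0],0]
  ]
}}

```text
time: 4.15
tool_pos: [0.5604, 0.1274, 0.204]
tcp_rot: [-3.137, -0.005, 0.008]
wrist_force: [-0.3, 0.8, -0.3]
width: 0.718
```

```bash
python3 plan.py 0.566 0.140 0.205 1; python3 - <<'E'
from h import *
from workcell import bot
d={}
for n in ["scene","side","wrist"]:
    c=bot.read_camera(n);d[n]=c;im=c["pixels"][:,:,::-1]
    cv2.imwrite(f"pics/{n}1.png",im)
pickle.dump(d,open("c1.pkl","wb"))
a=cv2.resize(d["scene"]["pixels"][150:330,190:370,::-1],(400,400));b=cv2.resize(d["side"]["pixels"][110:260,190:340,::-1],(400,400))
cv2.imwrite("pics/m1.png",np.hstack([a,b]))
E
```

```text
t 4.15 p [0.5604 0.1274 0.204 ] w 0.718 F [-0.3  0.8 -0.3] T [0.07 0.02 0.04] zdev [-0.0049  0.0044 -1.    ] yerr 0.0032 q6 1.74
[0.0057, -0.0126, -0.001] 0.0
```

View pics/m1.png

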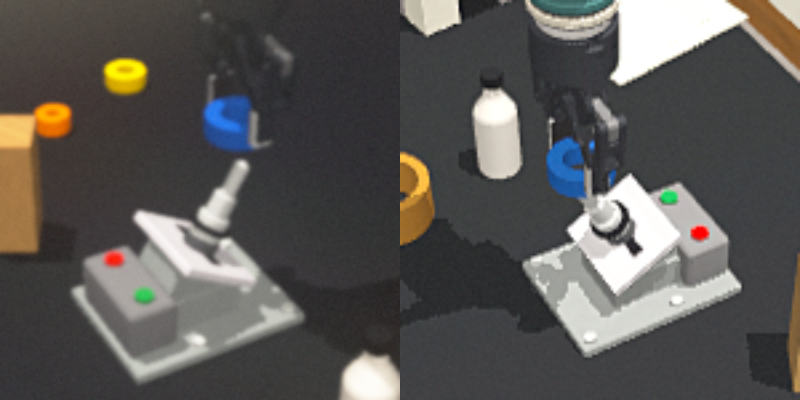

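View pics/wrist1.png

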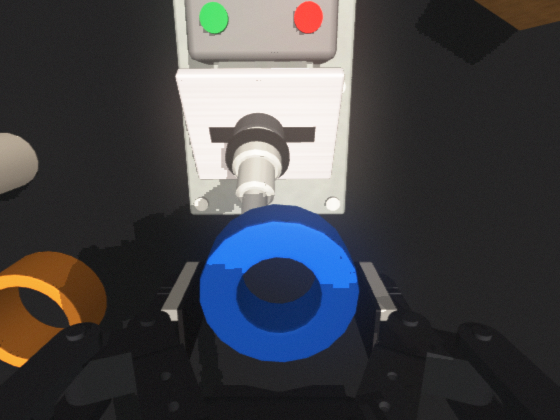

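```bash
cat > spin.py <<'E'
from h import *
import sys
from scipy.optimize import least_squares
d=pickle.load(open(sys.argv[1],"rb"))
u=np.array([-.5,0,.866])
for n in d:
    W=cloud(d[n]);H=hsv(d[n]);m=np.isfinite(W[...,0])&(H[...,1]<70)&(W[...,0]>.5)&(W[...,0]<.66)&(abs(W[...,1]-.139)<.04)&(W[...,2]<.158)
    q=W[m]
    def f(v,p):
        r=p-np.array([v[0],v[1],.075]);sx=r@u;dd=np.linalg.norm(r-np.outer(sx,u),axis=1)
        return dd,sx
    v=np.array([.609,.14])
    for it in range(4):
        dd,sx=f(v,q)
        rad=np.where(sx>.060,.007,np.where(sx>.038,.011,.015))
        k=(abs(dd-rad)<.004)&(((sx>.061)&(sx<.087))|((sx>.039)&(sx<.055))|((sx>.0345-.004+.0)&(sx<.033)))
        if k.sum()<20: break
        qq=q[k];rr=rad[k]
        v=least_squares(lambda v:f(v,qq)[0]-rr,v,loss='soft_l1',f_scale=.001).x
    print(n,k.sum(),v.round(4))
E
python3 spin.py c1.pkl; python3 spin.py c0.pkl
python3 - <<'E'
from h import *
from workcell import bot
from scipy.spatial.transform import Rotation as Ro
s=bot.read_state();R=Ro.from_rotvec(s["tcp_rot"]).as_matrix()
c=pickle.load(open("c1.pkl","rb"))["wrist"];W=cloud(c);H=hsv(c)
m=np.isfinite(W[...,0])&(H[...,0]>100)&(H[...,0]<125)&(H[...,1]>150)
T=(W-s["tool_pos"])@R
q=T[m];print(q.min(0).round(4),q.max(0).round(4))
z0=np.percentile(q[:,2],3);k=q[(q[:,2]<z0+.002)];print(z0,cv2.minEnclosingCircle(k[:,:2].astype(np.float32)))
m=np.isfinite(W[...,0])&(H[...,1]<120)&(abs(T[...,0])<.014)&(abs(T[...,1])>.028)&(abs(T[...,1])<.05)&(T[...,2]>0)&(T[...,2]<.04)
q=T[m];print("tips",len(q),q[:,2].max(),np.percentile(q[:,2],[90,98]))
E
```

```text
scene 182 [0.6099 0.1392]
side 69 [0.6079 0.1399]
wrist 1206 [0.6081 0.1413]
scene 177 [0.6098 0.1393]
side 98 [0.6075 0.1402]
wrist 100 [0.6082 0.1413]
[-0.2023 -0.0765  0.002 ] [0.033  0.0768 0.207 ]
0.003494165717431764 ((0.0020039528608322144, -0.00023003469686955214), 0.03110968880355358)
tips 1469 0.018332325995993243 [0.0128348  0.01546696]
```

{"fn": "servo_tool", "kwargs": {
  "moves": [
    [255,[0.002,-0.005,0],0.0],
    [255,[0.002,-0.005,0],0],
    [255,[0,-0.002,0],0],
    [255,[0,0,0.006],0],
    [255,[0,0,0.01],0],
    [255,[0,0,0.009],0],
    [255,[0,0,0.004],0],
    [255,[0,0,0],0]
  ]
}}

```text
time: 4.97
tool_pos: [0.5646, 0.1403, 0.172]
tcp_rot: [-3.137, -0.004, 0.007]
wrist_force: [0.5, 0.5, -0.4]
width: 0.716
```

```bash
python3 plan.py 0.564 0.140 0.17 1
```

```text
t 4.97 p [0.5646 0.1403 0.172 ] w 0.716 F [ 0.5  0.5 -0.4] T [ 0.01 -0.02  0.1 ] zdev [-0.0045  0.0045 -1.    ] yerr 0.0023 q6 1.76
[-0.0006, 0.0003, 0.002] 0.0
```

{"fn": "servo_tool", "kwargs": {
  "moves": [
    [255,[-0.001,0,0.005],0.0],
    [255,[0.001,0,0.006],0],
    [255,[0.002,0,0.006],0],
    [255,[0.0035,0,0.006],0],
    [255,[0.003,0,0.005],0],
    [255,[0.002,0,0.003],0],
    [255,[0,0,0],0],
    [255,[0,0,0],0]
  ],
  "newtons": 20
}}

```text
time: 5.63
tool_pos: [0.569, 0.138, 0.1416]
tcp_rot: [3.141, 0.003, -0.032]
wrist_force: [-1.6, 0.2, 2.7]
width: 0.713
```

```bash
python3 plan.py 0.5765 0.140 0.1415 1
```

```text
t 5.63 p [0.569  0.138  0.1416] w 0.713 F [-1.6  0.2  2.7] T [0.05 0.26 0.02] zdev [-2.070e-02 -2.000e-04 -9.998e-01] yerr 0.002 q6 1.76
[0.0075, -0.002, -0.0] 0.0
```

{"fn": "servo_tool", "kwargs": {
  "moves": [
    [255,[0.003,-0.001,0],0.0],
    [255,[0.003,-0.001,0.0],0],
    [255,[0.002,0,0.001],0],
    [255,[0.002,0,0.003],0],
    [255,[0.002,0,0.003],0],
    [255,[0.002,0,0.003],0],
    [255,[0,0,0],0],
    [255,[0,0,0],0]
  ],
  "newtons": 20
}}

```text
time: 6.3
tool_pos: [0.5798, 0.1386, 0.131]
tcp_rot: [3.138, 0.004, -0.047]
wrist_force: [0.0, 0.4, 0.6]
width: 0.708
```

```bash
python3 plan.py 0.5825 0.140 0.1315 1;  cat > look.py <<'E'
from h import *
import sys
from workcell import bot
d={}
for n in ["scene","side","wrist"]: d[n]=bot.read_camera(n)
k=sys.argv[1]
pickle.dump(d,open(f"c{k}.pkl","wb"))
a=cv2.resize(d["scene"]["pixels"][180:320,210:350,::-1],(400,400));b=cv2.resize(d["side"]["pixels"][130:250,210:330,::-1],(400,400))
cv2.imwrite(f"pics/m{k}.png",np.hstack([a,b]))
cv2.imwrite(f"pics/w{k}.png",d["wrist"]["pixels"][:,:,::-1])
E
python3 look.py 2
```

```text
t 6.3 p [0.5798 0.1386 0.131 ] w 0.708 F [0.  0.4 0.6] T [ 0.06 -0.09  0.04] zdev [-0.0299 -0.0037 -0.9995] yerr 0.0024 q6 1.76
[0.0026, -0.0014, -0.0006] 0.0
```

View pics/m2.png

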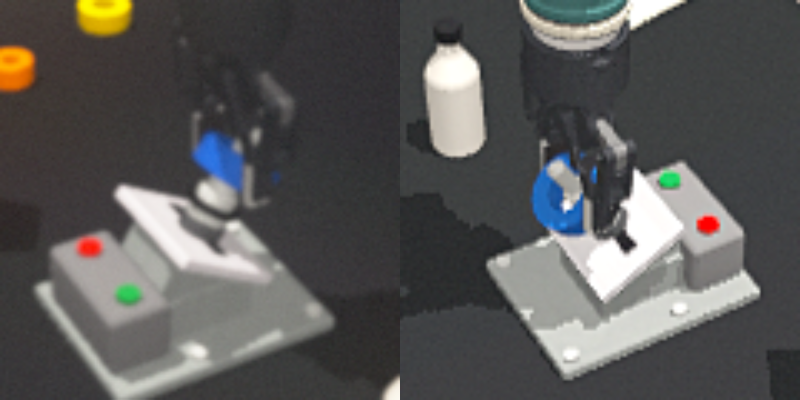

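View pics/w2.png

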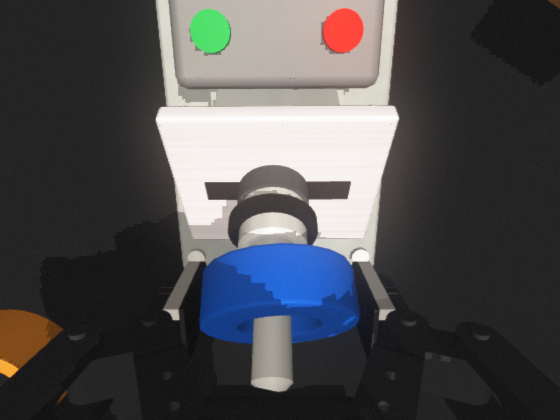

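{"fn": "servo_tool", "kwargs": {
  "moves": [
    [255,[0.001,-0.001,0],0.0],
    [255,[0.001,-0.0005,0.001],0],
    [255,[0.002,0,0.0025],0],
    [255,[0.0015,0,0.0025],0],
    [255,[0.0015,0,0.0025],0],
    [255,[0.001,0,0.002],0],
    [255,[0,0,0],0],
    [255,[0,0,0],0]
  ],
  "newtons": 20
}}

```text
time: 7.12
tool_pos: [0.5888, 0.1405, 0.12]
tcp_rot: [3.138, 0.004, -0.045]
wrist_force: [-0.7, 0.4, 0.1]
width: 0.711
```

```bash
python3 plan.py 0.5865 0.140 0.1225 1;  python3 look.py 3; cat > ringfit.py <<'E'
# top-face plane of a ring from a pickle: ringfit.py k hueLo hueHi
from h import *
import sys
k,lo,hi=sys.argv[1],int(sys.argv[2]),int(sys.argv[3])
d=pickle.load(open(f"c{k}.pkl","rb"));rng=np.random.default_rng(1)
for n in d:
    W=cloud(d[n]);H=hsv(d[n])
    m=np.isfinite(W[...,0])&(H[...,0]>=lo)&(H[...,0]<=hi)&(H[...,1]>130)&(abs(W[...,0]-.58)<.07)&(abs(W[...,1]-.14)<.07)&(W[...,2]>.07)
    q=W[m]
    if len(q)<40: print(n,len(q));continue
    best=None
    for _ in range(400):
        a=q[rng.choice(len(q),3,False)];nn=np.cross(a[1]-a[0],a[2]-a[0]);l=np.linalg.norm(nn)
        if l<2e-5: continue
        nn/=l; nn*=np.sign(nn[2]) if nn[2] else 1
        if nn[2]<.5: continue
        kk=abs((q-a[0])@nn)<.001
        if best is None or kk.sum()>best.sum(): best=kk
    p=q[best];c=p.mean(0);nn=np.linalg.svd(p-c)[2][2];nn*=np.sign(nn[2])
    e1=np.cross([0,1,0],nn);e1/=np.linalg.norm(e1);e2=np.cross(nn,e1)
    uv=np.stack([(p-c)@e1,(p-c)@e2],1).astype(np.float32);(cc,r)=cv2.minEnclosingCircle(uv);C=c+cc[0]*e1+cc[1]*e2-nn*.011
    A=np.array([.6085,.1402,.075]);u=np.array([-.5,0,.866]);s=(C-A)@u;off=C-A-s*u
    print(n,len(q),best.sum(),"lean",np.degrees(np.arctan2(-nn[0],nn[2])).round(1),"side",np.degrees(np.arcsin(nn[1])).round(1),"r",round(r,4),"ctr",C.round(4),"s",(s*1e3).round(1),"off(mm) up",(off@np.array([.866,0,.5])*1e3).round(1),"y",(off[1]*1e3).round(1))
E
python3 ringfit.py 2 100 125;python3 ringfit.py 3 100 125
```

```text
t 7.12 p [0.5888 0.1405 0.12  ] w 0.711 F [-0.7  0.4  0.1] T [ 0.04 -0.06  0.02] zdev [-0.0284 -0.0034 -0.9996] yerr 0.0026 q6 1.76
[-0.0024, 0.0005, -0.0024] 0.0
scene 210 66 lean -45.3 side 10.1 r 0.0164 ctr [0.5888 0.1431 0.1354] s 62.2 off(mm) up 13.2 y 2.9
side 197 69 lean 40.4 side -1.4 r 0.0309 ctr [0.5763 0.137  0.1192] s 54.4 off(mm) up -5.7 y -3.2
wrist 12803 3763 lean 38.4 side -2.6 r 0.0311 ctr [0.5772 0.1389 0.1213] s 55.7 off(mm) up -3.9 y -1.3
scene 206 57 lean -47.4 side 23.6 r 0.0156 ctr [0.5986 0.1443 0.1238] s 47.2 off(mm) up 15.8 y 4.1
side 183 64 lean 40.2 side 0.6 r 0.0323 ctr [0.5846 0.1389 0.1064] s 39.2 off(mm) up -5.0 y -1.3
wrist 12350 3773 lean 38.5 side -2.5 r 0.0311 ctr [0.5861 0.1411 0.1103] s 41.7 off(mm) up -1.7 y 0.9
```

View pics/w3.png

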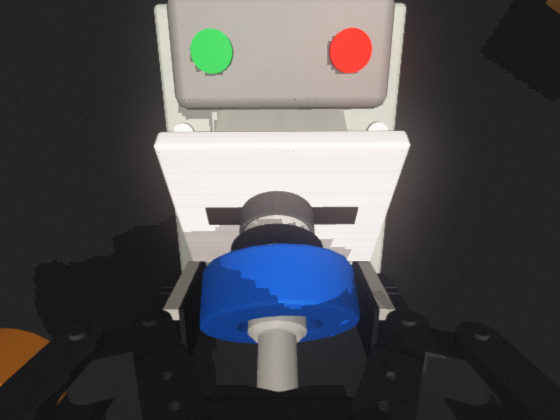

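{"fn": "servo_tool", "kwargs": {
  "moves": [
    [255,[0.002,0,0.0],0.0],
    [255,[0.001,0,0.0015],0],
    [255,[0.001,0,0.002],0],
    [255,[0.001,0,0.002],0],
    [255,[0.001,0,0.002],0],
    [255,[0,0,0],0],
    [255,[0,0,0],0],
    [255,[0,0,0],0]
  ],
  "newtons": 20
}}

```text
time: 7.93
tool_pos: [0.5936, 0.1404, 0.1148]
tcp_rot: [3.138, 0.004, -0.05]
wrist_force: [0.5, 0.3, 2.0]
width: 0.711
```

```bash
python3 plan.py; python3 look.py 4; python3 ringfit.py 4 100 125
```

```text
t 7.93 p [0.5936 0.1404 0.1148] w 0.711 F [0.5 0.3 2. ] T [0.   0.03 0.03] zdev [-0.0319 -0.0036 -0.9995] yerr 0.0025 q6 1.76
scene 217 61 lean -57.1 side 16.4 r 0.0162 ctr [0.6035 0.1456 0.1166] s 38.6 off(mm) up 16.5 y 5.4
side 171 63 lean 35.3 side -3.8 r 0.0308 ctr [0.5889 0.1393 0.1023] s 33.5 off(mm) up -3.3 y -0.9
wrist 12363 3656 lean 37.0 side -2.5 r 0.0316 ctr [0.5913 0.1401 0.1052] s 34.8 off(mm) up 0.2 y -0.1
```

View pics/w4.png

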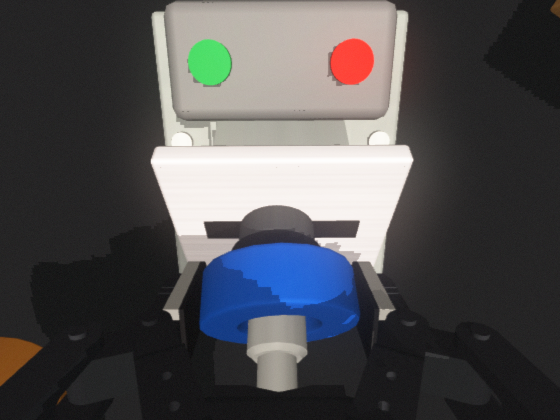

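{"fn": "servo_tool", "kwargs": {
  "moves": [
    [255,[0.001,0,0.0015],0.0],
    [255,[0.001,0,0.0015],0],
    [255,[0.001,0,0.002],0],
    [255,[0.001,0,0.002],0],
    [255,[0,0,0],0],
    [0,[0,0,0],0],
    [0,[0,0,0],0],
    [0,[0,0,0],0]
  ],
  "newtons": 25
}}

```text
time: 8.75
tool_pos: [0.5975, 0.1407, 0.1102]
tcp_rot: [3.138, 0.004, -0.051]
wrist_force: [-0.4, 0.0, 0.2]
width: 1.003
```

```bash
python3 plan.py; python3 look.py 5; python3 ringfit.py 5 100 125
```

```text
t 8.75 p [0.5975 0.1407 0.1102] w 1.003 F [-0.4  0.   0.2] T [ 0.02 -0.   -0.03] zdev [-0.0326 -0.0033 -0.9995] yerr 0.0025 q6 1.76
scene 275 53 lean -56.4 side 8.0 r 0.0169 ctr [0.6089 0.1411 0.1102] s 30.3 off(mm) up 18.0 y 0.9
side 203 76 lean 27.5 side -0.8 r 0.0311 ctr [0.593  0.1386 0.0977] s 27.4 off(mm) up -2.1 y -1.6
wrist 12971 5509 lean 29.6 side -0.2 r 0.0314 ctr [0.594  0.1412 0.0998] s 28.8 off(mm) up -0.1 y 1.0
```

View pics/w5.png

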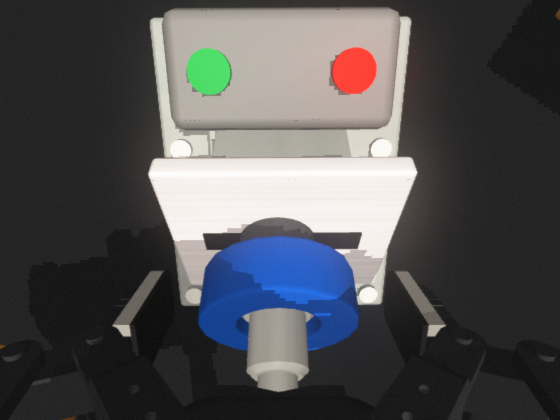

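View pics/m5.png

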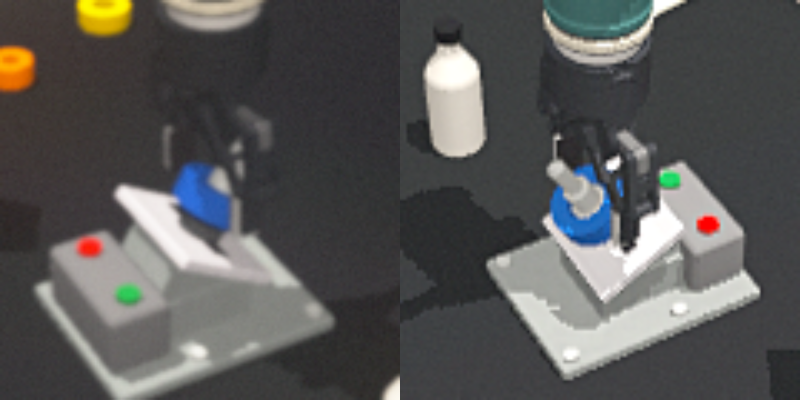

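{"fn": "servo_tool", "kwargs": {
  "moves": [
    [0,[0,0,-0.02],0],
    [0,[0,0,-0.035],0],
    [0,[-0.01,0.01,-0.03],0],
    [0,[-0.015,0.03,-0.01],0],
    [0,[-0.015,0.038,0],0],
    [0,[-0.015,0.038,0],0],
    [0,[-0.015,0.038,0],0],
    [0,[-0.015,0.038,0],0]
  ]
}}

```text
time: 9.57
tool_pos: [0.5166, -0.0509, 0.2118]
tcp_rot: [3.138, 0.023, -0.049]
wrist_force: [0.4, -0.7, 0.4]
width: 1.003
```

```bash
python3 plan.py 0.4705 -0.288 0.1 8
```

```text
t 9.57 p [ 0.5166 -0.0509  0.2118] w 1.003 F [ 0.4 -0.7  0.4] T [ 0.02 -0.04  0.08] zdev [-0.0311 -0.0038 -0.9995] yerr 0.0148 q6 1.42
[-0.0058, 0.0295, 0.0143] 0.0
[-0.0058, 0.0295, 0.0143] 0.0
[-0.0058, 0.0295, 0.0143] 0.0
[-0.0058, 0.0295, 0.0143] 0.0
[-0.0058, 0.0295, 0.0143] 0.0
[-0.0058, 0.0295, 0.0143] 0.0
[-0.0058, 0.0295, 0.0143] 0.0
[-0.0058, 0.0295, 0.0143] 0.0
```

{"fn": "servo_tool", "kwargs": {
  "moves": [
    [0,[-0.006,0.038,0.012],0],
    [0,[-0.006,0.038,0.018],0],
    [0,[-0.006,0.038,0.02],0],
    [0,[-0.006,0.036,0.02],0],
    [0,[-0.006,0.03,0.018],0],
    [0,[-0.004,0.02,0.012],0.01],
    [0,[-0.002,0.012,0.006],0],
    [0,[0,0.005,0],0]
  ]
}}

```text
time: 10.23
tool_pos: [0.4772, -0.2807, 0.11]
tcp_rot: [3.133, -0.003, -0.032]
wrist_force: [0.0, 0.0, -0.6]
width: 0.999
```

```bash
python3 plan.py 0.4705 -0.288 0.06 1; python3 look.py 6; python3 - <<'E'
from h import *
c=pickle.load(open("c6.pkl","rb"))["wrist"];W=cloud(c);H=hsv(c)
m=np.isfinite(W[...,0])&(H[...,0]>=22)&(H[...,0]<=33)&(H[...,1]>150)&(W[...,2]>.0195)&(W[...,2]<.028)&(W[...,0]<.54)
q=W[m];print(len(q),cv2.minEnclosingCircle(q[:,:2].astype(np.float32)),q.mean(0))
E
```

```text
t 10.23 p [ 0.4772 -0.2807  0.11  ] w 0.999 F [ 0.   0.  -0.6] T [ 0.05  0.01 -0.02] zdev [-0.0204 -0.0083 -0.9998] yerr -0.0017 q6 1.02
[-0.0057, 0.0068, 0.0502] 0.0
3963 ((0.4691642224788666, -0.2878570854663849), 0.02607828564941883) [ 0.47029632 -0.28761202  0.02163044]
```

View pics/w6.png

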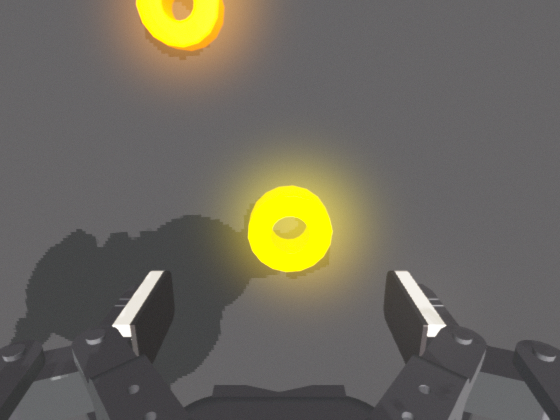

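{"fn": "servo_tool", "kwargs": {
  "moves": [
    [0,[-0.003,0.002,0.012],0],
    [0,[-0.002,0.0025,0.018],0],
    [0,[-0.001,0.002,0.018],0],
    [0,[0,0,0.017],0],
    [0,[0,0,0.01],0],
    [0,[0,0,0.005],0],
    [0,[0,0,0.001],0],
    [0,[0,0,0],0]
  ]
}}

```text
time: 11.05
tool_pos: [0.4777, -0.2816, 0.0318]
tcp_rot: [3.128, 0.017, -0.012]
wrist_force: [-0.3, 0.6, 0.3]
width: 1.001
```

```bash
python3 plan.py 0.4695 -0.288 0.027 1
```

```text
t 11.05 p [ 0.4777 -0.2816  0.0318] w 1.001 F [-0.3  0.6  0.3] T [-0.01  0.02  0.01] zdev [-0.0073 -0.0138 -0.9999] yerr 0.0109 q6 1.01
[-0.0082, 0.0063, 0.0049] 0.0
```

{"fn": "servo_tool", "kwargs": {
  "moves": [
    [0,[-0.003,0.002,0.001],0],
    [0,[-0.003,0.002,0.002],0.006],
    [0,[-0.001,0.001,0.001],0],
    [0,[0,0,0],0],
    [255,[0,0,0],0],
    [255,[0,0,0],0],
    [255,[0,0,0],0],
    [255,[0,0,0],0]
  ],
  "newtons": 20
}}

```text
time: 11.72
tool_pos: [0.473, -0.2889, 0.0319]
tcp_rot: [3.123, 0.007, -0.001]
wrist_force: [0.5, -0.8, -0.2]
width: 0.588
```

```bash
python3 plan.py 0.4695 -0.288 0.027 1
```

```text
t 11.72 p [ 0.473  -0.2889  0.0319] w 0.588 F [ 0.5 -0.8 -0.2] T [ 0.02 -0.    0.01] zdev [-8.000e-04 -1.810e-02 -9.998e-01] yerr 0.0045 q6 1.0
[-0.0035, -0.001, 0.0049] 0.0
```

{"fn": "servo_tool", "kwargs": {
  "moves": [
    [80,[0,0,0],0],
    [80,[-0.001,0,0.003],0],
    [80,[-0.002,0,0.003],0],
    [80,[0,0,0.001],0],
    [80,[0,0,0],0],
    [255,[0,0,0],0],
    [255,[0,0,0],0],
    [255,[0,0,0],0]
  ],
  "newtons": 20
}}

```text
time: 12.38
tool_pos: [0.4696, -0.289, 0.0241]
tcp_rot: [3.124, 0.007, -0.002]
wrist_force: [0.1, 0.2, 0.7]
width: 0.589
```

```bash
python3 plan.py 0.4695 -0.288 0.027 1
```

```text
t 12.38 p [ 0.4696 -0.289   0.0241] w 0.589 F [0.1 0.2 0.7] T [ 0.07  0.06 -0.03] zdev [-0.001  -0.018  -0.9998] yerr 0.0047 q6 0.99
[-0.0001, -0.001, -0.0029] 0.0
```

{"fn": "servo_tool", "kwargs": {
  "moves": [
    [255,[0,0,-0.02],0],
    [255,[0,-0.01,-0.033],0],
    [255,[0.008,-0.03,-0.035],0],
    [255,[0.01,-0.038,-0.035],0],
    [255,[0.01,-0.038,-0.025],0],
    [255,[0.01,-0.038,-0.01],0],
    [255,[0.01,-0.038,0],0],
    [255,[0.01,-0.038,0],0]
  ]
}}

```text
time: 13.05
tool_pos: [0.5251, -0.0675, 0.1731]
tcp_rot: [3.126, -0.013, 0.001]
wrist_force: [0.7, 0.1, 0.1]
width: 0.591
```

```bash
python3 plan.py 0.563 0.140 0.2 1
```

```text
t 13.05 p [ 0.5251 -0.0675  0.1731] w 0.591 F [0.7 0.1 0.1] T [ 0.01 -0.    0.02] zdev [ 4.000e-04 -1.570e-02 -9.999e-01] yerr -0.0085 q6 1.42
[0.0362, -0.2073, -0.0301] 0.0
```

{"fn": "servo_tool", "kwargs": {
  "moves": [
    [255,[0.007,-0.037,-0.012],0],
    [255,[0.006,-0.036,-0.012],0],
    [255,[0.006,-0.036,-0.005],0],
    [255,[0.006,-0.032,0],-0.008],
    [255,[0.003,-0.022,0],0],
    [255,[0.002,-0.012,0],0],
    [255,[0,-0.006,0],0],
    [255,[0,0,0],0]
  ]
}}

```text
time: 13.72
tool_pos: [0.5578, 0.1323, 0.2027]
tcp_rot: [3.13, 0.014, 0.011]
wrist_force: [-0.4, 0.1, -0.1]
width: 0.586
```

```bash
python3 plan.py 0.563 0.140 0.2 1
```

```text
t 13.72 p [0.5578 0.1323 0.2027] w 0.586 F [-0.4  0.1 -0.1] T [ 0.01 -0.01 -0.02] zdev [ 0.0069 -0.0119 -0.9999] yerr 0.0092 q6 1.76
[0.0053, -0.0076, 0.0026] 0.0
```

{"fn": "servo_tool", "kwargs": {
  "moves": [
    [255,[0.002,-0.003,0],0.008],
    [255,[0.002,-0.003,0],0],
    [255,[0.001,-0.0015,0.002],0],
    [255,[0,0,0.004],0],
    [255,[0,0,0.004],0],
    [255,[0,0,0.002],0],
    [255,[0,0,0],0],
    [255,[0,0,0],0]
  ]
}}

```text
time: 14.38
tool_pos: [0.5622, 0.1349, 0.1876]
tcp_rot: [3.127, -0.008, 0.006]
wrist_force: [0.1, -0.3, -0.1]
width: 0.589
```

```bash
python3 plan.py 0.563 0.140 0.185 1; python3 look.py 7; python3 - <<'E'
from h import *
from workcell import bot
from scipy.spatial.transform import Rotation as Ro
s=bot.read_state();R=Ro.from_rotvec(s["tcp_rot"]).as_matrix()
c=pickle.load(open("c7.pkl","rb"))["wrist"];W=cloud(c);H=hsv(c)
m=np.isfinite(W[...,0])&(H[...,0]>=22)&(H[...,0]<=33)&(H[...,1]>150)
T=(W-s["tool_pos"])@R
q=T[m&(T[...,2]<.03)];z0=np.percentile(q[:,2],3);k=q[(q[:,2]<z0+.0025)];print(len(k),z0,cv2.minEnclosingCircle(k[:,:2].astype(np.float32)))
E
python3 spin.py c7.pkl
```

```text
t 14.38 p [0.5622 0.1349 0.1876] w 0.589 F [ 0.1 -0.3 -0.1] T [ 0.02 -0.01  0.04] zdev [ 0.0036 -0.0144 -0.9999] yerr -0.0052 q6 1.78
[0.0007, -0.0051, 0.0025] 0.0
9727 0.0013463500438481652 ((0.00032704990007914603, 0.001183760236017406), 0.02732338383793831)
scene 159 [0.6099 0.1388]
side 44 [0.6075 0.1401]
wrist 1281 [0.6081 0.1413]
```

View pics/w7.png

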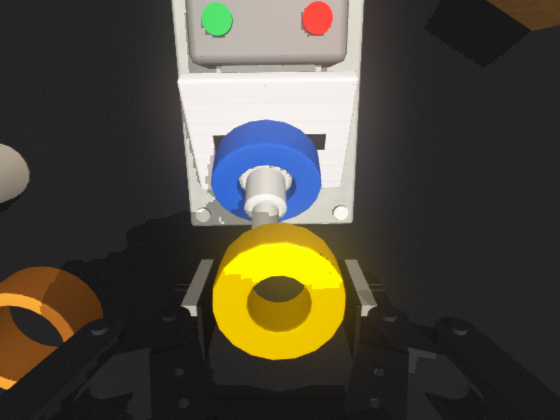

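{"fn": "servo_tool", "kwargs": {
  "moves": [
    [255,[0.002,-0.002,0],-0.004],
    [255,[0.0015,-0.002,0],0],
    [255,[0,-0.001,0],0],
    [255,[0,0,0.002],0],
    [255,[0,0,0.004],0],
    [255,[0,0,0.005],0],
    [255,[0,0,0.003],0],
    [255,[0,0,0],0]
  ]
}}

```text
time: 15.2
tool_pos: [0.5671, 0.1412, 0.1737]
tcp_rot: [3.128, 0.0, 0.01]
wrist_force: [-0.6, -0.8, -1.5]
width: 0.59
```

```bash
python3 plan.py 0.566 0.1405 0.17 1
```

```text
t 15.2 p [0.5671 0.1412 0.1737] w 0.59 F [-0.6 -0.8 -1.5] T [-0.01 -0.04 -0.02] zdev [ 0.0065 -0.0136 -0.9999] yerr 0.0004 q6 1.79
[-0.0011, 0.0006, 0.0037] 0.0
```

{"fn": "servo_tool", "kwargs": {
  "moves": [
    [255,[0,0,0.004],0],
    [255,[0,0,0.004],0],
    [255,[0.0,0,0.004],0],
    [255,[0.001,0,0.004],0],
    [255,[0.002,0,0.004],0],
    [255,[0.002,0,0.003],0],
    [255,[0,0,0],0],
    [255,[0,0,0],0]
  ]
}}

```text
time: 15.87
tool_pos: [0.5723, 0.1412, 0.152]
tcp_rot: [3.129, -0.0, 0.008]
wrist_force: [-0.4, -0.3, 2.2]
width: 0.593
```

```bash
python3 plan.py 0.5735 0.1405 0.148 1; python3 look.py 8; python3 ringfit.py 8 22 33
```

```text
t 15.87 p [0.5723 0.1412 0.152 ] w 0.593 F [-0.4 -0.3  2.2] T [-0.   -0.1   0.03] zdev [ 0.0052 -0.0129 -0.9999] yerr -0.0 q6 1.79
[0.0012, 0.0006, 0.0041] 0.0
scene 258 76 lean 2.7 side 2.2 r 0.0268 ctr [0.5772 0.1377 0.141 ] s 72.8 off(mm) up 5.9 y -2.5
side 173 52 lean 7.7 side 1.7 r 0.0261 ctr [0.5662 0.1396 0.1385] s 76.2 off(mm) up -4.9 y -0.6
wrist 12562 8697 lean 2.1 side 0.6 r 0.0274 ctr [0.5731 0.1405 0.1395] s 73.6 off(mm) up 1.6 y 0.3
```

View pics/w8.png

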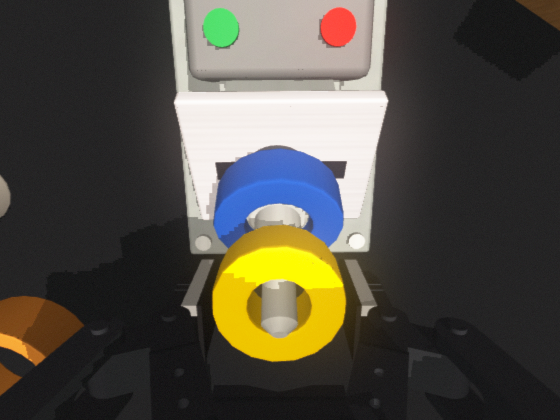

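{"fn": "servo_tool", "kwargs": {
  "moves": [
    [255,[0,0,0.003],0],
    [255,[0,0,0.004],0],
    [255,[0.0,0,0.004],0],
    [255,[0.001,0,0.003],0],
    [255,[0.001,0,0.002],0],
    [255,[0.001,0,0.0],0],
    [255,[0,0,0],0],
    [255,[0,0,0],0]
  ]
}}

```text
time: 16.68
tool_pos: [0.5732, 0.1413, 0.1501]
tcp_rot: [3.129, -0.001, 0.001]
wrist_force: [-1.3, 0.8, 2.6]
width: 0.593
```

```bash
python3 plan.py; python3 look.py 9; python3 ringfit.py 9 22 33|tail -1
```

```text
t 16.68 p [0.5732 0.1413 0.1501] w 0.593 F [-1.3  0.8  2.6] T [ 0.04  0.07 -0.03] zdev [ 6.000e-04 -1.290e-02 -9.999e-01] yerr -0.0004 q6 1.78
wrist 12624 8533 lean 4.4 side 0.6 r 0.0276 ctr [0.5732 0.1405 0.139 ] s 73.0 off(mm) up 1.5 y 0.3
```

View pics/w9.png

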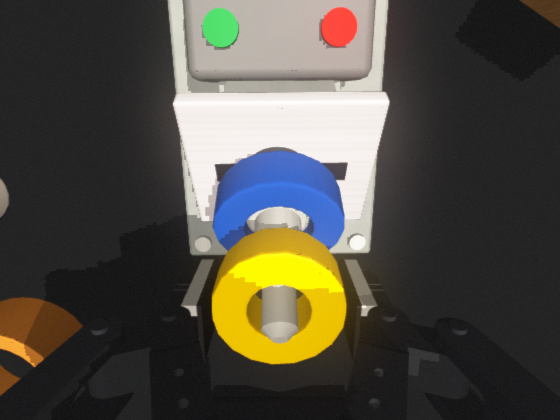

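{"fn": "servo_tool", "kwargs": {
  "moves": [
    [60,[0,0,0],0],
    [60,[0,0,0],0],
    [60,[0.0,0,0],0],
    [60,[-0.002,0,0],0],
    [60,[-0.001,0,0.0],0],
    [60,[0,0,0.0],0],
    [60,[0,0,0],0],
    [60,[0,0,0],0]
  ]
}}

```text
time: 17.5
tool_pos: [0.5694, 0.1409, 0.1472]
tcp_rot: [3.128, -0.001, -0.003]
wrist_force: [0.6, 0.8, 0.3]
width: 0.762
```

```bash
python3 plan.py; python3 look.py 10; python3 ringfit.py 10 22 33;  python3 ringfit.py 10 100 125
```

```text
t 17.5 p [0.5694 0.1409 0.1472] w 0.762 F [0.6 0.8 0.3] T [ 0.01 -0.    0.05] zdev [-0.0019 -0.0137 -0.9999] yerr -0.0006 q6 1.79
scene 305 70 lean 28.9 side 0.5 r 0.0257 ctr [0.5866 0.1405 0.1228] s 52.3 off(mm) up 4.9 y 0.3
side 118 40 lean 26.2 side -1.2 r 0.0236 ctr [0.5791 0.1404 0.1155] s 49.7 off(mm) up -5.2 y 0.2
wrist 8964 4573 lean 29.9 side -0.2 r 0.0262 ctr [0.5827 0.1416 0.1187] s 50.8 off(mm) up -0.5 y 1.4
scene 294 57 lean -53.4 side 26.3 r 0.0189 ctr [0.6048 0.1486 0.1095] s 31.8 off(mm) up 14.0 y 8.4
side 158 32 lean 31.8 side 2.2 r 0.0303 ctr [0.5941 0.1357 0.0969] s 26.2 off(mm) up -1.5 y -4.5
wrist 5320 1977 lean 28.8 side -0.2 r 0.0302 ctr [0.5945 0.1411 0.1003] s 28.9 off(mm) up 0.5 y 0.9
```

View pics/w10.png

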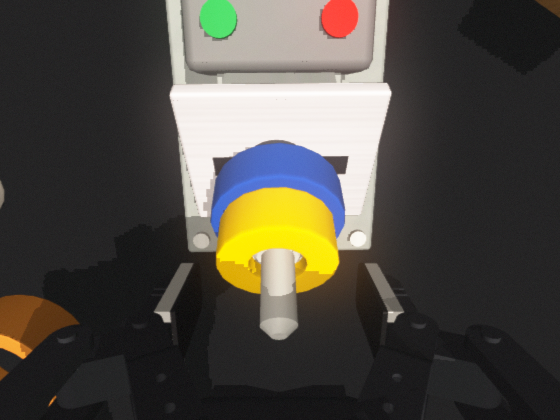

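{"fn": "servo_tool", "kwargs": {
  "moves": [
    [60,[0,0,-0.02],0],
    [40,[0,0,-0.03],0],
    [40,[0,0.015,-0.015],0],
    [40,[0.003,0.032,0],0],
    [40,[0.003,0.038,0],0],
    [40,[0.003,0.038,0],0],
    [40,[0.003,0.038,0],0],
    [40,[0.003,0.038,0],0]
  ]
}}

```text
time: 18.32
tool_pos: [0.5859, -0.0562, 0.219]
tcp_rot: [3.13, 0.02, 0.001]
wrist_force: [1.0, 0.2, -1.0]
width: 0.844
```

```bash
python3 plan.py 0.5955 -0.231 0.09 1
```

```text
t 18.32 p [ 0.5859 -0.0562  0.219 ] w 0.844 F [ 1.   0.2 -1. ] T [-0.02  0.    0.02] zdev [ 9.000e-04 -1.190e-02 -9.999e-01] yerr 0.0125 q6 1.43
[0.0073, 0.1733, 0.131] 0.0
```

{"fn": "servo_tool", "kwargs": {
  "moves": [
    [40,[0.001,0.036,0.008],0],
    [40,[0.001,0.034,0.018],0.012],
    [40,[0.001,0.03,0.02],0],
    [40,[0.001,0.024,0.022],0],
    [40,[0.001,0.016,0.022],0],
    [40,[0,0.01,0.018],0],
    [40,[0,0.005,0.01],0],
    [40,[0,0,0.005],0]
  ]
}}

```text
time: 18.98
tool_pos: [0.5968, -0.2318, 0.1005]
tcp_rot: [3.123, -0.014, 0.026]
wrist_force: [-0.5, -0.7, 0.1]
width: 0.843
```

```bash
python3 plan.py 0.5955 -0.231 0.028 1;python3 look.py 11; python3 - <<'E'
from h import *
c=pickle.load(open("c11.pkl","rb"))["wrist"];W=cloud(c);H=hsv(c)
m=np.isfinite(W[...,0])&(H[...,0]>=6)&(H[...,0]<=33)&(H[...,1]>150)&(W[...,2]>.0195)&(W[...,2]<.028)&(abs(W[...,0]-.596)<.04)&(abs(W[...,1]+.231)<.04)
q=W[m];print(len(q),cv2.minEnclosingCircle(q[:,:2].astype(np.float32)),q.mean(0))
E
```

```text
t 18.98 p [ 0.5968 -0.2318  0.1005] w 0.843 F [-0.5 -0.7  0.1] T [0.05 0.   0.01] zdev [ 0.0163 -0.0185 -0.9997] yerr -0.009 q6 1.18
[-0.0025, -0.0021, 0.0724] 0.0
3149 ((0.5959473848342896, -0.23008234798908234), 0.020884664729237556) [ 0.59672165 -0.2299421   0.02161067]
```

View pics/w11.png

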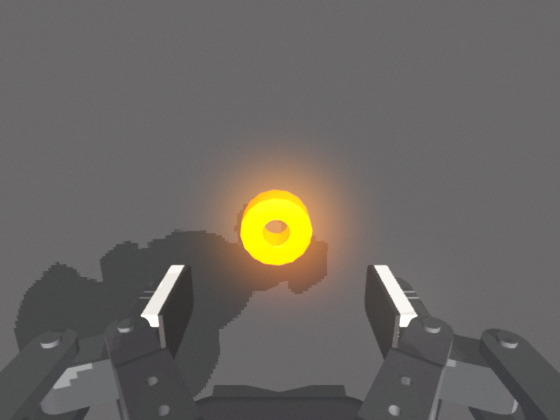

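{"fn": "servo_tool", "kwargs": {
  "moves": [
    [40,[-0.001,-0.001,0.012],-0.008],
    [40,[-0.001,-0.001,0.016],0],
    [40,[0,0,0.016],0],
    [40,[0,0,0.014],0],
    [40,[0,0,0.008],0],
    [40,[0,0,0.003],0],
    [40,[0,0,0.0],0],
    [40,[0,0,0],0]
  ]
}}

```text
time: 19.8
tool_pos: [0.6051, -0.2242, 0.0387]
tcp_rot: [3.117, 0.019, 0.053]
wrist_force: [-0.5, -0.1, 0.1]
width: 0.843
```

```bash
python3 plan.py 0.596 -0.2305 0.028 1
```

```text
t 19.8 p [ 0.6051 -0.2242  0.0387] w 0.843 F [-0.5 -0.1  0.1] T [-0.01  0.06  0.03] zdev [ 0.034  -0.0236 -0.9991] yerr 0.0128 q6 1.18
[-0.0095, 0.0059, 0.0105] 0.0
```

{"fn": "servo_tool", "kwargs": {
  "moves": [
    [40,[-0.003,0.002,0.002],0.006],
    [40,[-0.003,0.002,0.003],0],
    [40,[-0.002,0.001,0.003],0],
    [40,[0,0,0.001],0],
    [40,[0,0,0],0],
    [255,[0,0,0],0],
    [255,[0,0,0],0],
    [255,[0,0,0],0]
  ],
  "newtons": 20
}}

```text
time: 20.47
tool_pos: [0.599, -0.2313, 0.0329]
tcp_rot: [3.115, 0.009, 0.062]
wrist_force: [0.5, -0.3, -0.1]
width: 0.479
```

```bash
python3 plan.py 0.596 -0.2305 0.028 1
```

```text
t 20.47 p [ 0.599  -0.2313  0.0329] w 0.479 F [ 0.5 -0.3 -0.1] T [0.01 0.02 0.02] zdev [ 0.04   -0.0261 -0.9989] yerr 0.006 q6 1.17
[-0.0032, -0.0009, 0.0047] 0.0
```

{"fn": "servo_tool", "kwargs": {
  "moves": [
    [100,[0,0,0],0],
    [100,[-0.002,0,0.002],0.006],
    [100,[-0.002,0,0.003],0],
    [100,[0,0,0.001],0],
    [100,[0,0,0],0],
    [255,[0,0,0],0],
    [255,[0,0,0],0],
    [255,[0,0,0],0]
  ],
  "newtons": 20
}}

```text
time: 21.13
tool_pos: [0.5952, -0.2316, 0.0264]
tcp_rot: [3.115, -0.002, 0.063]
wrist_force: [0.5, -0.1, -0.6]
width: 0.481
```

```bash
python3 plan.py 0.596 -0.2305 0.028 1
```

```text
t 21.13 p [ 0.5952 -0.2316  0.0264] w 0.481 F [ 0.5 -0.1 -0.6] T [-0.03 -0.01 -0.  ] zdev [ 0.0407 -0.0264 -0.9988] yerr -0.0005 q6 1.17
[0.0008, -0.001, -0.0016] 0.0
```

{"fn": "servo_tool", "kwargs": {
  "moves": [
    [255,[0,0,-0.02],0],
    [255,[0,-0.01,-0.033],0],
    [255,[-0.004,-0.03,-0.037],0],
    [255,[-0.005,-0.038,-0.035],0],
    [255,[-0.005,-0.038,-0.03],0],
    [255,[-0.005,-0.038,-0.018],0],
    [255,[-0.005,-0.038,-0.005],0],
    [255,[-0.005,-0.036,0],0]
  ]
}}

```text
time: 21.8
tool_pos: [0.5625, -0.0138, 0.1891]
tcp_rot: [3.117, -0.02, 0.063]
wrist_force: [1.0, 0.2, -0.3]
width: 0.482
```

```bash
python3 plan.py 0.5485 0.1405 0.205 1
```

```text
t 21.8 p [ 0.5625 -0.0138  0.1891] w 0.482 F [ 1.   0.2 -0.3] T [ 0.02 -0.01 -0.01] zdev [ 0.0404 -0.0243 -0.9989] yerr -0.0125 q6 1.54
[-0.0152, -0.1537, -0.0202] 0.0
```

{"fn": "servo_tool", "kwargs": {
  "moves": [
    [255,[-0.003,-0.034,-0.01],0],
    [255,[-0.003,-0.032,-0.008],-0.012],
    [255,[-0.003,-0.026,-0.003],0],
    [255,[-0.001,-0.02,0],0],
    [255,[0,-0.013,0],0],
    [255,[0,-0.008,0],0],
    [255,[0,-0.003,0],0],
    [255,[0,0,0],0]
  ]
}}

```text
time: 22.47
tool_pos: [0.5492, 0.1376, 0.2097]
tcp_rot: [3.12, 0.013, 0.07]
wrist_force: [0.2, -0.3, -0.1]
width: 0.483
```

```bash
python3 plan.py 0.5485 0.1405 0.205 1; python3 look.py 12; cat > ringtool.py <<'E'
from h import *
import sys
from workcell import bot
from scipy.spatial.transform import Rotation as Ro
s=bot.read_state();R=Ro.from_rotvec(s["tcp_rot"]).as_matrix()
c=pickle.load(open(f"c{sys.argv[1]}.pkl","rb"))["wrist"];W=cloud(c);H=hsv(c)
m=np.isfinite(W[...,0])&(H[...,0]>=5)&(H[...,0]<=33)&(H[...,1]>150)
T=(W-s["tool_pos"])@R
m&=(T[...,2]<.04)&(abs(T[...,0])<.04)&(abs(T[...,1])<.03)
q=T[m];z0=np.percentile(q[:,2],3);k=q[(q[:,2]<z0+.0025)];print("tool",len(k),z0,cv2.minEnclosingCircle(k[:,:2].astype(np.float32)))
E
python3 ringtool.py 12;python3 ringfit.py 12 5 33
```

```text
t 22.47 p [0.5492 0.1376 0.2097] w 0.483 F [ 0.2 -0.3 -0.1] T [ 0.02  0.05 -0.02] zdev [ 0.0452 -0.0204 -0.9988] yerr 0.009 q6 1.79
[-0.0009, -0.003, 0.0046] 0.0
tool 397 -0.003911431846230938 ((0.0015454604290425777, 3.641287548816763e-05), 0.023408446460962296)
scene 565 77 lean -58.1 side 14.6 r 0.0501 ctr [0.5745 0.1373 0.1601] s 90.7 off(mm) up 13.1 y -2.9
side 390 67 lean 30.4 side -1.6 r 0.0257 ctr [0.5824 0.1383 0.1177] s 50.1 off(mm) up -1.3 y -1.9
wrist 15706 6074 lean 0.6 side -0.1 r 0.0235 ctr [0.5509 0.1364 0.194 ] s 131.8 off(mm) up 9.6 y -3.8
```

View pics/w12.png

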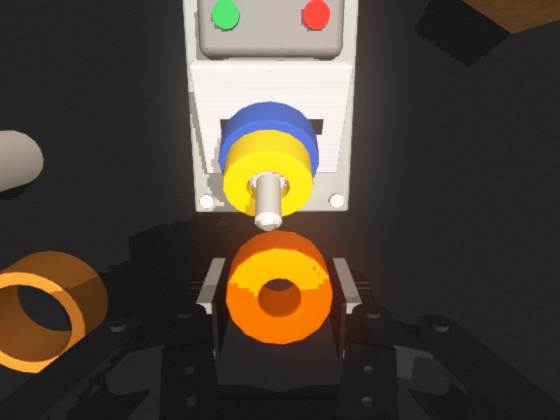

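{"fn": "servo_tool", "kwargs": {
  "moves": [
    [255,[-0.002,-0.002,0.005],0.006],
    [255,[-0.002,-0.002,0.006],0],
    [255,[0,-0.001,0.006],0],
    [255,[0,0,0.006],0],
    [255,[0,0,0.006],0],
    [255,[0,0,0.006],0],
    [255,[0,0,0],0],
    [255,[0,0,0],0]
  ]
}}

```text
time: 23.28
tool_pos: [0.547, 0.1368, 0.1727]
tcp_rot: [3.119, -0.009, 0.069]
wrist_force: [-1.5, -0.3, 5.1]
width: 0.473
```

```bash
python3 plan.py; python3 look.py 13;python3 ringfit.py 13 5 20
```

```text
t 23.28 p [0.547  0.1368 0.1727] w 0.473 F [-1.5 -0.3  5.1] T [ 0.08  0.19 -0.01] zdev [ 0.044  -0.0224 -0.9988] yerr -0.0053 q6 1.81
scene 194 51 lean 16.1 side 1.2 r 0.0208 ctr [0.5504 0.1332 0.1645] s 106.5 off(mm) up -5.5 y -7.0
side 131 33 lean 19.6 side -1.5 r 0.0204 ctr [0.5441 0.136  0.1574] s 103.6 off(mm) up -14.6 y -4.2
wrist 9786 4172 lean 17.4 side 1.0 r 0.0244 ctr [0.5499 0.1364 0.1621] s 104.7 off(mm) up -7.2 y -3.8
```

View pics/w13.png

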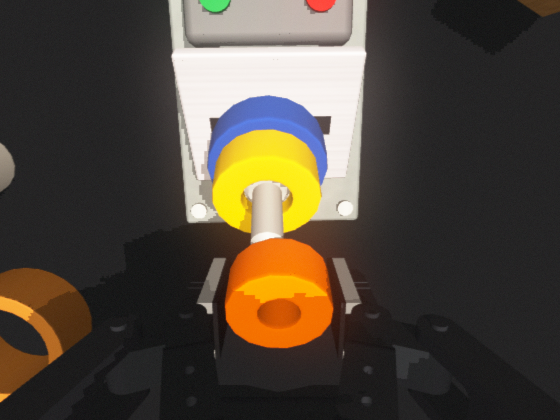

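{"fn": "servo_tool", "kwargs": {
  "moves": [
    [255,[0,0,0.004],0],
    [255,[0,0,0.005],0],
    [255,[0,0,0.006],0],
    [255,[0,0,0.004],0],
    [255,[0,0,0],0],
    [255,[0,0,0],0],
    [255,[0,0,0],0],
    [255,[0,0,0],0]
  ]
}}

```text
time: 24.1
tool_pos: [0.5488, 0.1366, 0.1612]
tcp_rot: [3.118, -0.008, 0.074]
wrist_force: [-1.3, 0.1, 3.1]
width: 0.473
```

```bash
python3 plan.py; python3 look.py 14;python3 ringfit.py 14 5 20
```

```text
t 24.1 p [0.5488 0.1366 0.1612] w 0.473 F [-1.3  0.1  3.1] T [ 0.05  0.2  -0.02] zdev [ 0.0476 -0.0223 -0.9986] yerr -0.0048 q6 1.81
scene 152 53 lean -51.6 side 7.9 r 0.0155 ctr [0.552  0.1375 0.1617] s 103.4 off(mm) up -5.6 y -2.7
side 141 40 lean 38.5 side 3.6 r 0.02 ctr [0.5453 0.1363 0.1538] s 99.8 off(mm) up -15.3 y -3.9
wrist 9990 2803 lean 38.4 side 1.3 r 0.026 ctr [0.5484 0.132  0.1575] s 101.5 off(mm) up -10.8 y -8.2
```

{"fn": "servo_tool", "kwargs": {
  "moves": [
    [255,[0,0,-0.006],0],
    [255,[-0.003,-0.001,-0.008],-0.005],
    [255,[-0.003,-0.001,-0.007],0],
    [255,[-0.002,-0.001,-0.004],0],
    [255,[0,0,0],0],
    [255,[0,0,0],0],
    [255,[0,0,0],0],
    [255,[0,0,0],0]
  ]
}}

```text
time: 24.92
tool_pos: [0.5382, 0.1403, 0.187]
tcp_rot: [3.118, 0.001, 0.073]
wrist_force: [0.4, 0.5, -0.9]
width: 0.474
```

```bash
python3 plan.py; python3 look.py 15;python3 ringfit.py 15 5 20
```

```text
t 24.92 p [0.5382 0.1403 0.187 ] w 0.474 F [ 0.4  0.5 -0.9] T [-0.    0.04  0.  ] zdev [ 0.0468 -0.0229 -0.9986] yerr 0.0011 q6 1.82
scene 158 42 lean -57.7 side 5.8 r 0.0144 ctr [0.5401 0.1401 0.1876] s 131.7 off(mm) up -2.9 y -0.1
side 148 51 lean 35.8 side 2.7 r 0.0225 ctr [0.532  0.1385 0.1775] s 127.0 off(mm) up -15.0 y -1.7
wrist 9943 2877 lean 37.6 side 0.8 r 0.028 ctr [0.5401 0.1355 0.1849] s 129.3 off(mm) up -4.3 y -4.7
```

View pics/w15.png

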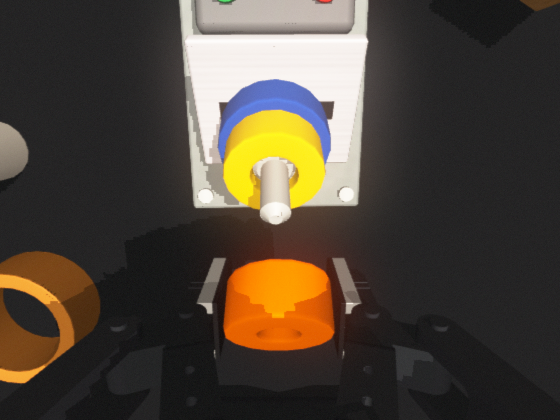

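```bash
python3 - <<'E'
from h import *
d=pickle.load(open("c15.pkl","rb"));c=d["wrist"]
cv2.imwrite("pics/z15.png",cv2.resize(c["pixels"][250:360,200:360,::-1],(800,550),interpolation=cv2.INTER_NEAREST))
E
```

```text
(no output)
```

View pics/z15.png

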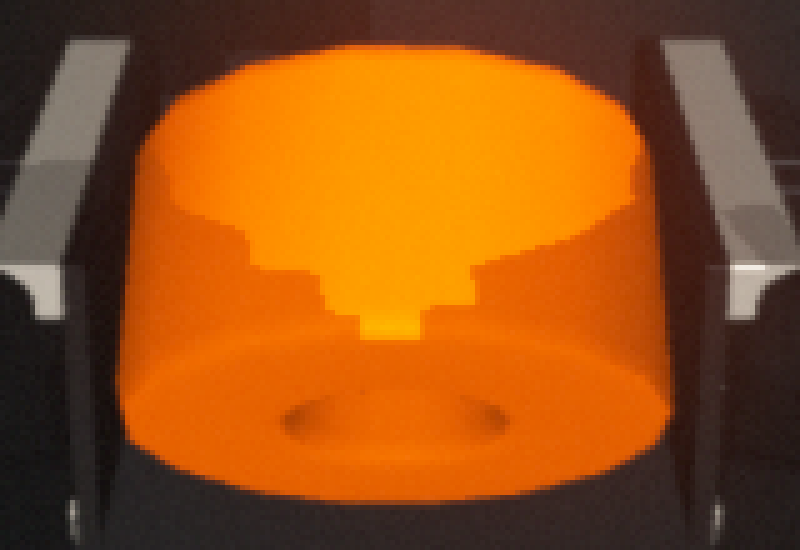

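```bash
cat > face.py <<'E'
from h import *
import sys
def face(c,uc,vc,a,b,ai,bi,name=""):
    W=cloud(c);v,u=np.mgrid[:420,:560];e=((u-uc)/a)**2+((v-vc)/b)**2;i=((u-uc)/ai)**2+((v-vc)/bi)**2
    m=(e<.85)&(i>1.4)&np.isfinite(W[...,0]);p=W[m]
    for _ in range(3):
        cc=p.mean(0);n=np.linalg.svd(p-cc,full_matrices=False)[2][2];n*=np.sign(n[2]);p=p[abs((p-cc)@n)<.0015]
    K=c["intrinsics"];r=c["R"].T@np.array([(uc-K[0,2])/K[0,0],(vc-K[1,2])/K[1,1],1]);o=-c["R"].T@c["t"]
    X=o+r*((cc-o)@n)/(r@n)
    print(name,m.sum(),len(p),"n",n.round(3),"lean",np.degrees(np.arctan2(-n[0],n[2])).round(1),"side",np.degrees(np.arcsin(n[1])).round(1),"facectr",X.round(4),"ctr",(X-.011*n).round(4),"bottomface",(X-.022*n).round(4))
if __name__=="__main__":
    c=pickle.load(open(f"c{sys.argv[1]}.pkl","rb"))["wrist"];face(c,*[float(x) for x in sys.argv[2:8]])
E
python3 face.py 15 279.1 334.5 54 17 24 8; python3 spin.py c15.pkl
```

```text
1606 800 n [-0.626  0.015  0.78 ] lean 38.8 side 0.9 facectr [0.5292 0.1403 0.1904] ctr [0.536  0.1401 0.1819] bottomface [0.5429 0.14   0.1733]
scene 72 [0.6096 0.1387]
side 39 [0.6083 0.1394]
wrist 1021 [0.6082 0.1413]
```

{"fn": "servo_tool", "kwargs": {
  "moves": [
    [255,[0.003,-0.001,0.001],0],
    [255,[0.004,0,0.002],0],
    [255,[0.004,0,0.003],0],
    [255,[0.002,0,0.003],0],
    [255,[0.001,0,0.001],0],
    [255,[0,0,0],0],
    [255,[0,0,0],0],
    [255,[0,0,0],0]
  ]
}}

```text
time: 25.73
tool_pos: [0.5541, 0.1407, 0.1745]
tcp_rot: [3.117, -0.0, 0.068]
wrist_force: [0.1, 0.1, 0.7]
width: 0.477
```

```bash
python3 plan.py 0.5535 0.1416 0.1753 1; python3 look.py 16;python3 - <<'E'
from h import *
d=pickle.load(open("c16.pkl","rb"));c=d["wrist"]
a=cv2.resize(c["pixels"][180:360,200:360,::-1],(480,540))
b=cv2.resize(d["side"]["pixels"][140:220,230:310,::-1],(320,320))
e=np.zeros((540,800,3),np.uint8);e[:,:480]=a;e[:320,480:]=b
cv2.imwrite("pics/z16.png",e)
E
```

```text
t 25.73 p [0.5541 0.1407 0.1745] w 0.477 F [0.1 0.1 0.7] T [ 0.02 -0.03  0.05] zdev [ 0.0438 -0.0236 -0.9988] yerr 0.0004 q6 1.81
[-0.0006, -0.0009, -0.0008] 0.0
```

View pics/z16.png

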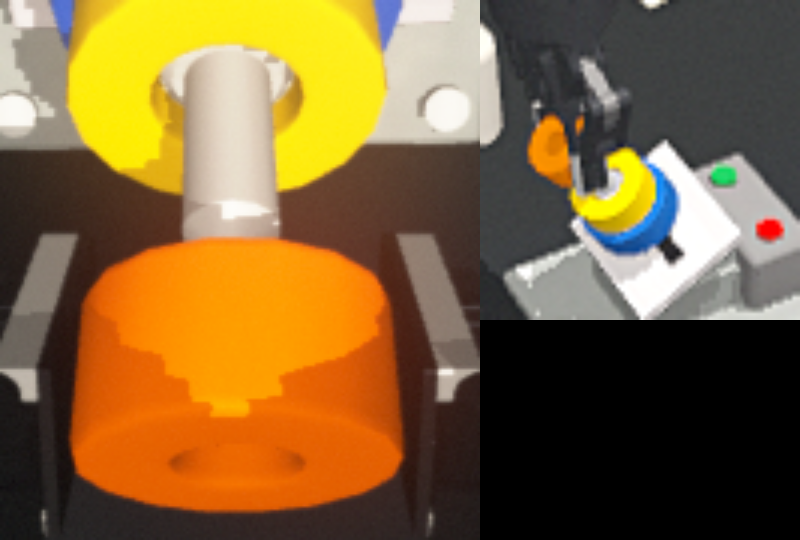

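{"fn": "servo_tool", "kwargs": {
  "moves": [
    [255,[0.001,-0.001,0.002],0],
    [255,[0.0015,0,0.003],0],
    [255,[0.0015,0,0.003],0],
    [255,[0.0015,0,0.003],0],
    [255,[0.0015,0,0.003],0],
    [255,[0,0,0],0],
    [255,[0,0,0],0],
    [255,[0,0,0],0]
  ]
}}

```text
time: 26.55
tool_pos: [0.5636, 0.1416, 0.1607]
tcp_rot: [3.117, 0.0, 0.074]
wrist_force: [0.2, 0.4, 1.1]
width: 0.478
```

```bash
python3 plan.py; python3 look.py 17;python3 - <<'E'
from h import *
d=pickle.load(open("c17.pkl","rb"));c=d["wrist"]
a=cv2.resize(c["pixels"][180:360,200:360,::-1],(480,540))
b=cv2.resize(d["side"]["pixels"][140:220,230:310,::-1],(320,320))
e=np.zeros((540,800,3),np.uint8);e[:,:480]=a;e[:320,480:]=b
cv2.imwrite("pics/z17.png",e)
E
```

```text
t 26.55 p [0.5636 0.1416 0.1607] w 0.478 F [0.2 0.4 1.1] T [-0.06 -0.03 -0.03] zdev [ 0.0473 -0.0233 -0.9986] yerr 0.0008 q6 1.81
```

View pics/z17.png

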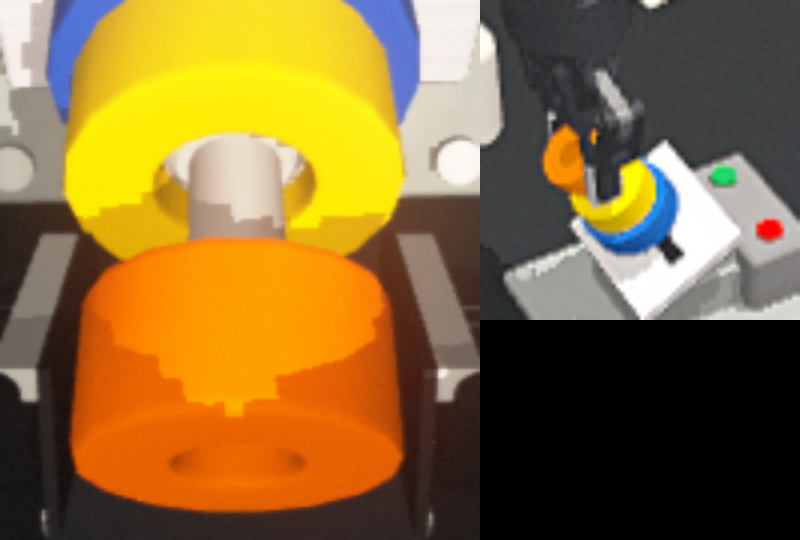

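{"fn": "servo_tool", "kwargs": {
  "moves": [
    [255,[0.001,0,0.003],0],
    [255,[0.001,0,0.003],0],
    [255,[0.0015,0,0.003],0],
    [255,[0.0015,0,0.003],0],
    [255,[0,0,0],0],
    [255,[0,0,0],0],
    [255,[0,0,0],0],
    [255,[0,0,0],0]
  ]
}}

```text
time: 27.37
tool_pos: [0.5699, 0.1418, 0.1528]
tcp_rot: [3.118, 0.001, 0.075]
wrist_force: [-0.8, 0.3, 3.1]
width: 0.474
```

```bash
python3 plan.py; python3 look.py 18;python3 - <<'E'
from h import *
d=pickle.load(open("c18.pkl","rb"));c=d["wrist"]
a=cv2.resize(c["pixels"][180:360,200:360,::-1],(480,540))
b=cv2.resize(d["side"]["pixels"][140:220,230:310,::-1],(320,320))
e=np.zeros((540,800,3),np.uint8);e[:,:480]=a;e[:320,480:]=b
cv2.imwrite("pics/z18.png",e)
E
```

```text
t 27.37 p [0.5699 0.1418 0.1528] w 0.474 F [-0.8  0.3  3.1] T [-0.04  0.11  0.06] zdev [ 0.0479 -0.0223 -0.9986] yerr 0.0011 q6 1.81
```

View pics/z18.png

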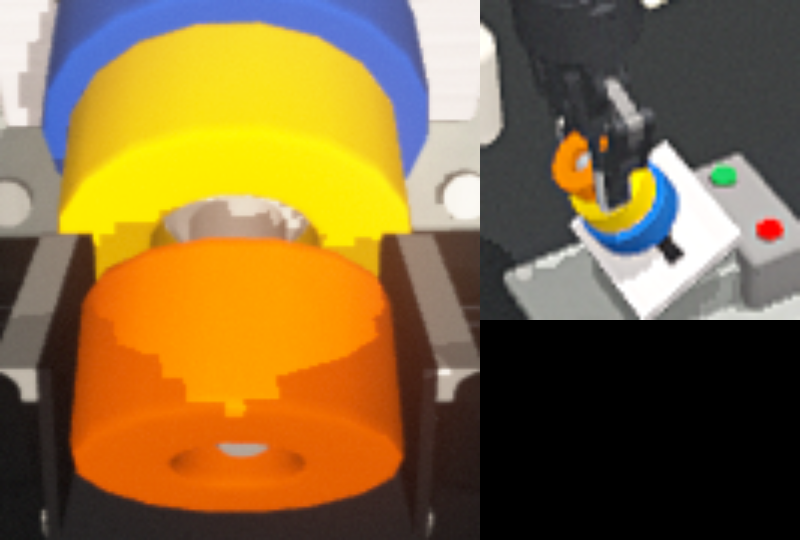

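{"fn": "servo_tool", "kwargs": {
  "moves": [
    [60,[0,0,0],0],
    [60,[0,0,0],0],
    [60,[0,0,0],0],
    [60,[0,0,0],0],
    [60,[0,0,0],0],
    [60,[0,0,0],0],
    [60,[0,0,0],0],
    [60,[0,0,0],0]
  ]
}}

```text
time: 28.18
tool_pos: [0.5682, 0.1418, 0.1494]
tcp_rot: [3.118, 0.0, 0.068]
wrist_force: [0.4, 0.5, 0.1]
width: 0.768
```

```bash
python3 plan.py; python3 look.py 19;python3 ringfit.py 19 5 20
```

```text
t 28.18 p [0.5682 0.1418 0.1494] w 0.768 F [0.4 0.5 0.1] T [-0.01  0.01 -0.01] zdev [ 0.0435 -0.0226 -0.9988] yerr 0.0008 q6 1.81
scene 227 52 lean -53.2 side 32.2 r 0.0244 ctr [0.5833 0.1439 0.1328] s 62.6 off(mm) up 7.0 y 3.7
side 107 33 lean 34.1 side 0.1 r 0.0248 ctr [0.5677 0.1307 0.1347] s 72.1 off(mm) up -5.5 y -9.5
wrist 8571 3523 lean 29.8 side -0.2 r 0.028 ctr [0.5727 0.1336 0.1383] s 72.7 off(mm) up 0.7 y -6.6
```

View pics/w19.png

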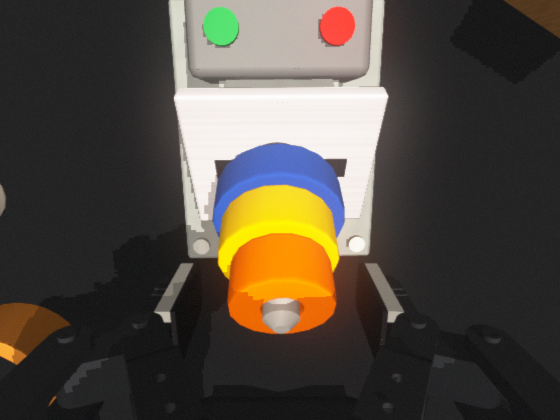

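View pics/m19.png

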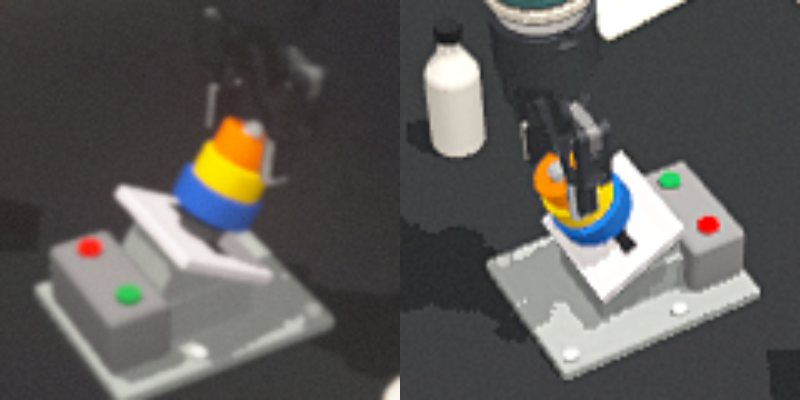

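{"fn": "servo_tool", "kwargs": {
  "moves": [
    [60,[0.001,0,-0.002],0],
    [60,[0.0015,0,-0.003],0],
    [60,[0,0,-0.001],0],
    [60,[0,0,0],0],
    [255,[0,0,0],0],
    [255,[0,0,0],0],
    [255,[0,0,0],0],
    [255,[0,0,0],0]
  ],
  "newtons": 60
}}

```text
time: 29.0
tool_pos: [0.5716, 0.1422, 0.1577]
tcp_rot: [3.119, 0.0, 0.071]
wrist_force: [-0.2, 0.6, -0.5]
width: 0.464
```

```bash
python3 plan.py
```

```text
t 29.0 p [0.5716 0.1422 0.1577] w 0.464 F [-0.2  0.6 -0.5] T [ 0.03  0.01 -0.04] zdev [ 0.0457 -0.0221 -0.9987] yerr 0.0007 q6 1.81
```

{"fn": "servo_tool", "kwargs": {
  "moves": [
    [255,[0.002,0,0.0035],0],
    [255,[0.003,0,0.005],0],
    [255,[0.004,0,0.007],0],
    [255,[0.005,0,0.009],0],
    [255,[0.006,0,0.0105],0],
    [255,[0.006,0,0.0105],0],
    [255,[0.007,0,0.012],0],
    [255,[0.007,0,0.012],0]
  ]
}}

```text
time: 29.67
tool_pos: [0.5772, 0.1427, 0.1544]
tcp_rot: [3.114, -0.001, -0.057]
wrist_force: [-53.3, -6.7, 84.3]
width: 0.464
```

```bash
python3 plan.py
```

```text
t 29.67 p [0.5772 0.1427 0.1544] w 0.464 F [-53.3  -6.7  84.3] T [-0.71  8.46  0.26] zdev [-0.0365 -0.0266 -0.999 ] yerr -0.0013 q6 1.79
```

{"fn": "servo_tool", "kwargs": {
  "moves": [
    [255,[0,0,0],0],
    [255,[0,0,0],0],
    [60,[0,0,0],0],
    [60,[0,0,0],0],
    [60,[0,0,0],0],
    [60,[0,0,0],0],
    [60,[0,0,0],0],
    [60,[0,0,0],0]
  ]
}}

```text
time: 30.33
tool_pos: [0.5743, 0.1422, 0.1589]
tcp_rot: [3.113, 0.001, -0.063]
wrist_force: [-0.2, 0.4, 0.1]
width: 0.76
```

```bash
python3 plan.py;  python3 look.py 20;python3 ringfit.py 20 5 20
```

```text
t 30.33 p [0.5743 0.1422 0.1589] w 0.76 F [-0.2  0.4  0.1] T [-0.01  0.01 -0.07] zdev [-0.0403 -0.0282 -0.9988] yerr -0.0002 q6 1.79
scene 186 48 lean -55.1 side 20.7 r 0.0243 ctr [0.5856 0.1426 0.134 ] s 62.5 off(mm) up 9.6 y 2.4
side 134 45 lean 26.6 side 0.8 r 0.021 ctr [0.5685 0.1396 0.1346] s 71.6 off(mm) up -4.8 y -0.6
wrist 7162 2659 lean 29.5 side -0.1 r 0.0292 ctr [0.5768 0.1339 0.1406] s 72.7 off(mm) up 5.4 y -6.3
```

View pics/w20.png

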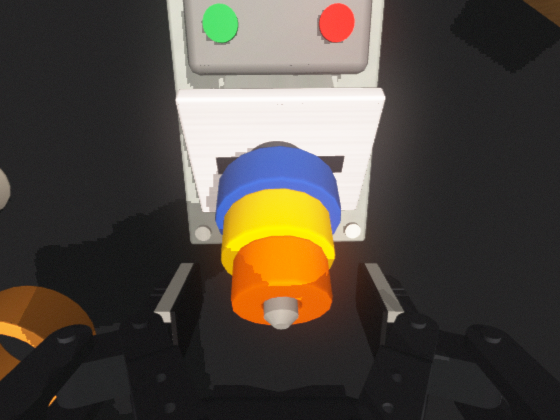

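{"fn": "servo_tool", "kwargs": {
  "moves": [
    [60,[0,0,-0.01],0],
    [40,[-0.002,0,-0.025],0],
    [40,[-0.01,0,-0.03],0],
    [0,[-0.02,0,-0.02],0],
    [0,[-0.02,0,-0.005],0],
    [0,[-0.01,0,0],0],
    [0,[0,0,0],0],
    [0,[0,0,0],0]
  ]
}}

```text
time: 31.15
tool_pos: [0.515, 0.1448, 0.2585]
tcp_rot: [3.113, -0.0, -0.061]
wrist_force: [0.6, 0.2, 0.2]
width: 1.004
```

```bash
python3 plan.py;  python3 look.py 21; for a in "5 20" "22 33" "100 125"; do python3 ringfit.py 21 $a; done; python3 spin.py c21.pkl
```

```text
t 31.15 p [0.515  0.1448 0.2585] w 1.004 F [0.6 0.2 0.2] T [0.04 0.02 0.03] zdev [-0.0392 -0.0278 -0.9988] yerr -0.0006 q6 1.81
scene 262 58 lean 28.7 side 0.8 r 0.0206 ctr [0.5741 0.1397 0.1407] s 74.1 off(mm) up 3.0 y -0.5
side 104 22 lean -0.7 side -61.3 r 0.0179 ctr [0.5704 0.1355 0.14  ] s 75.4 off(mm) up -0.4 y -4.7
wrist 3142 1758 lean 30.1 side 0.3 r 0.0209 ctr [0.5724 0.1412 0.1382] s 72.8 off(mm) up 0.4 y 1.0
scene 274 57 lean -42.6 side 41.5 r 0.0177 ctr [0.5888 0.1468 0.1265] s 54.4 off(mm) up 8.6 y 6.6
side 254 38 lean 25.3 side -1.6 r 0.0196 ctr [0.5713 0.1391 0.1358] s 71.3 off(mm) up -1.8 y -1.1
wrist 2174 895 lean 29.3 side -0.3 r 0.0257 ctr [0.5828 0.1417 0.1188] s 50.8 off(mm) up -0.4 y 1.5
scene 288 56 lean -53.2 side 26.9 r 0.019 ctr [0.6052 0.1487 0.1092] s 31.3 off(mm) up 14.2 y 8.5
side 162 33 lean 28.7 side -5.9 r 0.0298 ctr [0.5929 0.1358 0.099 ] s 28.6 off(mm) up -1.5 y -4.4
wrist 33
scene 2 [0.609 0.14 ]
side 12 [0.609 0.14 ]
wrist 121 [0.6081 0.1412]
```

View pics/w21.png

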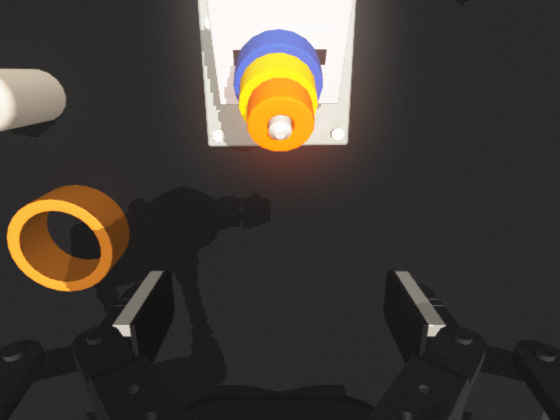

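View pics/m21.png

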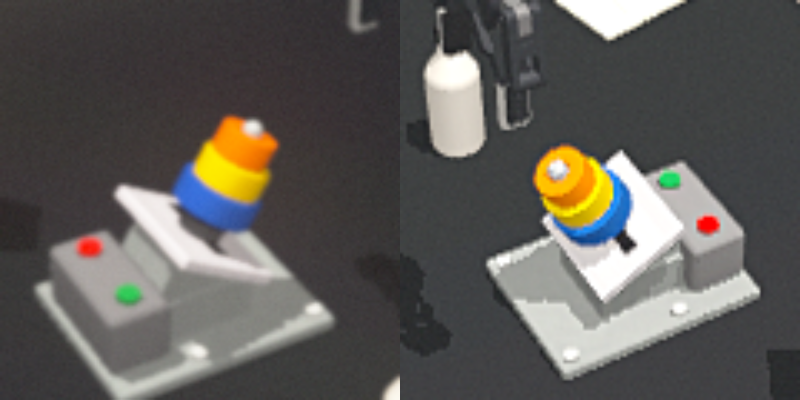

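```bash
python3 - <<'E'
from h import *
d=pickle.load(open("c21.pkl","rb"));d0=pickle.load(open("c0.pkl","rb"))
c=d["wrist"];W=cloud(c);H=hsv(c);u=np.array([-.5,0,.866]);r=W-np.array([.6082,.1413,.075]);s=r@u;dd=np.linalg.norm(r-s[...,None]*u,axis=-1)
m=np.isfinite(s)&(s>.06)
t=s[m&(dd<.0025)];f=s[m&(dd>.011)&(dd<.018)&(H[...,1]>130)]
print("tip",np.median(t),len(t),"small top",np.median(f),len(f),"diff mm (8 when home)",1e3*(np.median(t)-np.median(f)))
for n in("scene","side"):
  for nm,x,y in[("carton",.722,-.052),("bottle",.577,.363),("tape",.437,.348)]:
    o=[]
    for e in(d0,d):
        W=cloud(e[n]);m=np.isfinite(W[...,0])&(np.hypot(W[...,0]-x,W[...,1]-y)<.07)&(W[...,2]>.03)&(W[...,2]<.14);o.append(W[m].mean(0).round(4).tolist())
    print(n,nm,o)
E
```

```text
tip 0.09192714138060151 45 small top 0.08371251822794692 1391 diff mm (8 when home) 8.214623152654587
scene carton [[0.7302, -0.0341, 0.0942], [0.7301, -0.0342, 0.0942]]
scene bottle [[0.5861, 0.3736, 0.0804], [0.5862, 0.3736, 0.0803]]
scene tape [[0.4422, 0.3541, 0.044], [0.4422, 0.3541, 0.044]]
side carton [[0.7113, -0.0663, 0.0979], [0.7112, -0.0664, 0.0976]]
side bottle [[0.5714, 0.3514, 0.078], [0.5704, 0.3499, 0.0695]]
side tape [[0.4352, 0.3451, 0.0422], [0.4349, 0.345, 0.0422]]
```

Tip minus top face is 8.2 mm, and it should be 8 mm when the stack is home. The bystanders are unmoved; the side view of the bottle cap is partly hidden by the gripper.

```bash
python3 -c "
from workcell import bot
print(bot.finish_job())"
```

```text
the job is handed in; nothing more can be done
None
```

The three rings are on the spindle in order (large, medium, small), the back plate should be home, and I handed the job in at about 31 s. I gripped each ring flat and threaded it over the tip. I tilted the small one against the tip first. I released each one so it slid down square, then gripped the small ring, pressed the stack along the spindle, let go and backed off.

**What the last checks showed**
- **Medium and small rings:** in the wrist camera they lean 29.3° and 30.1°. Their centres are 50.8 and 72.8 mm along the spindle, against 51 and 73 mm when home.
- **Large ring:** it was hidden from the wrist camera at the end. In earlier views it leaned 28.8–29.6° with its centre at about 28.9 mm, against 29 mm when home.
- **Stack height:** the spindle tip stands 8.2 mm above the small ring's top face, and 8.0 mm means home.
- **Bystanders:** the carton, tape roll and bottle are where they started, to within about 0.2 mm. The one exception is the bottle in the side view, which differed by 1.5 mm sideways and 8.5 mm in mean height. The gripper partly hid it there, and the scene camera shows it unmoved.

**What went wrong or disagreed**
- **Pressing force:** it went much higher than I intended. The wrist read about 100 N at the end of that move, under the 120 N limit, but I could not see the force between readings.
- **Camera fits:** the scene and side cameras gave unreliable tilt and position for most rings because of their coarse resolution, so I relied on the wrist camera.
- **Back plate:** it was never seen directly. I infer it is home from the ring heights and the force of the press.

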